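# Gauge the ferrules and sort them

### The arm

A 7-joint arm with a two-finger parallel gripper is mounted at the origin on the work surface. World frame = base frame: x ahead of the robot, y to its left, z up, the work surface at z = 0. Lengths are in m, angles in rad, forces in N, time in s.
With the tool pointing down it reaches from about 0.4 to 0.925 m from the base axis. Payload 5.6 kg.
Tool frame: the origin (TCP) lies at the very end of the fingers, on their centre line; the grasp point (between the pads) lies env.grip_depth behind it (env.grip_depth is the distance from the TCP to the grasp point, in m); z points along the fingers, y is the line along which they close (so a half turn about z gives the same grasp; the last joint's range is limited). The gripper opens to 85 mm and grips with 20 to 120 N. Pads are 22 mm wide; open, the fingers measure 114 mm over their backs; the gripper's body (76 mm by 85 mm) begins 54 mm behind the grasp point. The pads swing forward as they close: fully open they stand 13 mm farther back than shut.
Start: joints at [-1.191, 0.468, -0.012, 1.603, 0.006, 1.071, -0.056], TCP at [0.267, 0.593, 0.231] pointing down, gripper open.
Joint ranges: [-2.53, 2.53], [-0.31, 2.02], [-1.57, 1.55], [0.28, 2.44], [-1.29, 4.43], [0.15, 1.84], [-2.92, 2.92]. Speed limits (rad/s): [2.57, 2.57, 3.14, 3.14, 3.14, 3.14, 3.14].

### API

Orientations are given as a unit quaternion [w, x, y, z].
In Python, from workcell import env gives the robot as it stands.
- The arm moves only by the tool send_rows, never from a script. Its argument "commands" is a list of rows, each a list of 7 numbers: the opening, from 0 (shut) to 1 (fully open), then the shift along the tool's x, y, z in m, then the turn, a rotation vector about the tool's x, y, z in degrees. A call has 1 to 5 rows; each row shifts and turns the commanded pose from where the row before left it, along the tool's axes as they then stand; what a row does not reach is not made up. A row lasts 1/8 s, in which the tool goes at most 62.5 mm and 10.7 degrees, less where a joint would pass 70% of its speed; a pose out of reach is approached as far as the arm can. A call with a gripper value outside its range is refused whole. The fingers move at their own pace and stop on an object; "grip_force" is the grip in N (left out, the last holds). Time passes only in rows, so rows that do not move let the fingers close. It gives the time, the measured TCP pose, the force, the opening and the grip force at its end, in the units of the state.
- env.observe(): the state, without advancing time (a new reading comes with each control period).
- env.grab_frame(name): name is "scene" or "top"; returns a dict with "img" (420x560x3 uint8, blue, green, red), "fx", "fy", "cx", "cy" (pixels), "R" (3x3) and "t" (3): a world point X has camera coordinates R X + t. Camera axes: x right, y down, z forward; pixel columns grow to the right and rows downward; lengths in m; the calibration is good to about 2 mm. A picture is of the moment at which its call begins. There is no depth.
- env.close_job(): hands the job in; it is judged then, once.
The state is a dict: "clock": time; "qpos": joint angles; "qd": joint speeds; "effort": joint torques, N m; "ee_pos": TCP position; "eef_rot": TCP orientation; "ft_force": force on the tool from outside, world axes, zero at the start; "torque": the same for the moment, N m; "finger_gap": finger opening in m; "finger_force": force on a finger pad.
Only numpy, scipy, OpenCV 4.12 (cv2) and the standard library are available. Lean on these libraries where they do the work, as an engineer would, in place of code of your own. Each camera call takes 0.05 s, during which the arm holds its last target. There are 200 camera calls.

### The job

Slide the lid of the wooden box fully open. Then take the brass ferrules one by one, beginning at the robot's left end of the row and working to the right: slide each down the steel gauge pin as far as it will go without forcing it, then put it in the box if it went all the way down to the base, or in the open tray if it stopped on the pin's nose. When all are sorted, slide the box lid fully shut; leave the other things on the bench where they are.

Things in the scene. Friction and masses are not known exactly. Their poses are not given: they have to be found in the camera images.
- ferrule_1: plain brass ferrule (short tube), outer diameter 26 mm, 26 mm long, standing on end; origin at the centre of its lower end, z along its bore. Place 1 of six in the row (1 at the robot's left, +y; 6 at the right); three or four are present. Its bore is either about 16.5 mm (fits) or about 11 mm (tight): only the gauge tells which.
- ferrule_2: plain brass ferrule (short tube), outer diameter 26 mm, 26 mm long, standing on end; origin at the centre of its lower end, z along its bore. Place 2 of six in the row (1 at the robot's left, +y; 6 at the right); three or four are present. Its bore is either about 16.5 mm (fits) or about 11 mm (tight): only the gauge tells which.
- ferrule_3: plain brass ferrule (short tube), outer diameter 26 mm, 26 mm long, standing on end; origin at the centre of its lower end, z along its bore. Place 3 of six in the row (1 at the robot's left, +y; 6 at the right); three or four are present. Its bore is either about 16.5 mm (fits) or about 11 mm (tight): only the gauge tells which.
- ferrule_4: plain brass ferrule (short tube), outer diameter 26 mm, 26 mm long, standing on end; origin at the centre of its lower end, z along its bore. Place 4 of six in the row (1 at the robot's left, +y; 6 at the right); three or four are present. Its bore is either about 16.5 mm (fits) or about 11 mm (tight): only the gauge tells which.
- ferrule_5: plain brass ferrule (short tube), outer diameter 26 mm, 26 mm long, standing on end; origin at the centre of its lower end, z along its bore. Place 5 of six in the row (1 at the robot's left, +y; 6 at the right); three or four are present. Its bore is either about 16.5 mm (fits) or about 11 mm (tight): only the gauge tells which.
- ferrule_6: plain brass ferrule (short tube), outer diameter 26 mm, 26 mm long, standing on end; origin at the centre of its lower end, z along its bore. Place 6 of six in the row (1 at the robot's left, +y; 6 at the right); three or four are present. Its bore is either about 16.5 mm (fits) or about 11 mm (tight): only the gauge tells which.
- gauge: the gauge: dark round steel base, 60 mm diameter, 12 mm high, fixed to the bench, with an upright bright pin at its centre; origin under the base's centre. A ferrule that fits slides down until its lower end meets the base; a tight one stops on the pin's nose, its lower end about 41 mm above the base.
- pin_foot (a point): foot of the upright gauge pin, on its axis at the top face of the base. The pin is 14 mm in diameter and straight for 36 mm, then has a tapering nose 14 mm long, down to 5 mm diameter at the tip, 50 mm above this point.
- box_in (a point): centre of the inner floor (6 mm above the bench) of the bay of the fixed pale wooden box with a sliding lid. Bay 110 mm (x) by 130 mm (y) inside; near wall 37 mm high, side walls 6 mm thick and 48 mm high. Behind the bay (x = 55 to 181 mm) is a solid deck 36 mm high, over which the open lid rests.
- lid (a joint): sliding lid of the box, m: 0 = fully shut (covers the bay), grows as it slides along the box's +x, away from the robot, to 0.116 = fully open. The lid's upper face is 46 mm above the bench; stiff enough to stay where it is left.
- lid_grip (a point): top centre of the dark wooden grip bar on the lid: 14 mm thick along the slide (x), 45 mm long across it (y), 24 mm high above the lid; top 70 mm above the bench. Axes as the box.
- tray_in (a point): centre of the inner floor (about 6 mm above the bench) of the open wooden tray, inside 110 mm (x) by 130 mm (y), walls 6 mm thick and 24 mm high, fixed to the bench.
- pot: bystander: lidded blue porcelain pot, 72 mm diameter, 76 mm high; origin under its centre
- loupe: bystander: round brass loupe, 42 mm diameter, 21 mm high; origin under its centre
- stick: bystander: walnut burnishing stick lying along its x, 150 x 14 x 12 mm; origin under its centre
Things that resemble listed ones, but are neither listed nor needed, are in the scene too. Leave any orange or pink look-alike of the gauge alone.

How it is judged:
On the way, in this order (a step that is already met when the one before it is completed fails the run):
1. the box lid is slid fully open (value of joint lid above 0.108 m), for 0.2 s.
2. ferrule_1 (if present) is slid onto the gauge pin as far as it will go (horizontal distance between ferrule_1 and pin_foot below 0.0035 m and angle between ferrule_1's own z axis and vertical below 0.2 rad and z of ferrule_1 in the frame of pin_foot between -0.01 and 0.004 m), for 0.2 s.
3. ferrule_2 (if present) is slid onto the gauge pin as far as it will go (horizontal distance between ferrule_2 and pin_foot below 0.0035 m and angle between ferrule_2's own z axis and vertical below 0.2 rad and z of ferrule_2 in the frame of pin_foot between -0.01 and 0.047 m), for 0.2 s.
4. ferrule_3 (if present) is slid onto the gauge pin as far as it will go (horizontal distance between ferrule_3 and pin_foot below 0.0035 m and angle between ferrule_3's own z axis and vertical below 0.2 rad and z of ferrule_3 in the frame of pin_foot between -0.01 and 0.047 m), for 0.2 s.
5. ferrule_4 (if present) is slid onto the gauge pin as far as it will go (horizontal distance between ferrule_4 and pin_foot below 0.0035 m and angle between ferrule_4's own z axis and vertical below 0.2 rad and z of ferrule_4 in the frame of pin_foot between -0.01 and 0.004 m), for 0.2 s.
6. ferrule_5 (if present) is slid onto the gauge pin as far as it will go (horizontal distance between ferrule_5 and pin_foot below 0.0035 m and angle between ferrule_5's own z axis and vertical below 0.2 rad and z of ferrule_5 in the frame of pin_foot between -0.01 and 0.004 m), for 0.2 s.
7. ferrule_6 (if present) is slid onto the gauge pin as far as it will go (horizontal distance between ferrule_6 and pin_foot below 0.0035 m and angle between ferrule_6's own z axis and vertical below 0.2 rad and z of ferrule_6 in the frame of pin_foot between -0.01 and 0.047 m), for 0.2 s.
At the end, for the whole second after the job is handed in: every ferrule that fits rests inside the box bay, every tight one inside the tray (on the floor, not stacked), all at rest, and the lid is shut to within 5 mm (value of joint lid below 0.005 m and x of ferrule_1 in the frame of box_in between -0.056 and 0.056 m and y of ferrule_1 in the frame of box_in between -0.066 and 0.066 m and z of each of ferrule_1, ferrule_4, ferrule_5 in the frame of box_in below 0.03 m and linear speed of each of ferrule_1, ferrule_4, ferrule_5, ferrule_2, ferrule_3, ferrule_6 below 0.03 m/s and x of ferrule_4 in the frame of box_in between -0.056 and 0.056 m and y of ferrule_4 in the frame of box_in between -0.066 and 0.066 m and x of ferrule_5 in the frame of box_in between -0.056 and 0.056 m and y of ferrule_5 in the frame of box_in between -0.066 and 0.066 m and x of ferrule_2 in the frame of tray_in between -0.056 and 0.056 m and y of ferrule_2 in the frame of tray_in between -0.066 and 0.066 m and z of each of ferrule_2, ferrule_3, ferrule_6 in the frame of tray_in below 0.03 m and x of ferrule_3 in the frame of tray_in between -0.056 and 0.056 m and y of ferrule_3 in the frame of tray_in between -0.066 and 0.066 m and x of ferrule_6 in the frame of tray_in between -0.056 and 0.056 m and y of ferrule_6 in the frame of tray_in between -0.066 and 0.066 m); the robot touches nothing.
It fails at once if a bystander (pot, loupe, stick) is pushed more than 30 mm from its place (distance of any of pot, loupe, stick from where it was at the start of the episode above 0.03 m).
It fails at once if a ferrule is forced against the gauge with more than 40 N (contact force between any of ferrule_1, ferrule_2, ferrule_3, ferrule_4, ferrule_5, ferrule_6 and gauge above 40 N).
Of ferrule_1, ferrule_2, ferrule_3, ferrule_4, ferrule_5, ferrule_6 only 3 to 4 are there at a start; the rules pass over those that are not, and their reading is None.
At some moment in a run one of ferrule_1, ferrule_2, ferrule_3, ferrule_4, ferrule_5, ferrule_6 may be knocked a few centimetres aside while the robot is not near it.
It also fails if it takes over 210 s, if anything falls off the work surface, if the arm or the gripper's body presses on something with over 40 N, if the wrist force passes 120 N, or if a joint passes its speed limit or range.

## Working session

There is one attempt and no reset: what is moved stays moved. The work goes in short steps, Python scripts to look and compute and a tool call to move; the robot and the scene stay as the last step left them, time stands still between calls to the robot, and variables do not carry over. Pictures are saved under pics/ and viewed, at most 14 in all, crops included, and the job is handed in when it is done.

Besides the shell and the picture viewer there is one more tool, called after "Emit:" in YAML: its name, and indented under it one key for each argument. send_rows: Moves the arm, as the interface text tells. Its arguments: {"type":"object","properties":{"commands":{"type":"array","items":{"type":"array","items":{"type":"number"}}},"grip_force":{"type":"number"}},"required":["commands"]}

```bash
ls; mkdir -p pics; python3 - <<'E'
from workcell import env
import cv2
for n in("scene","top"):
    f=env.grab_frame(n); cv2.imwrite(f"pics/{n}0.png",f["img"]); print(n,f["fx"],f["cx"],f["cy"],f["R"],f["t"])
print(env.observe(),env.grip_depth)
E
```

```text
pics
scene 451.5689416819456 273.7500193609149 209.13563439030148 [[ 0.05528776  0.9984001   0.01185367]
 [ 0.59997095 -0.02373    -0.79966978]
 [-0.7981091   0.05132381 -0.60032303]] [-0.02796135 -0.28146875  1.35967236]
top 456.23419863117186 273.7975459073958 209.81224744880413 [[-0.01168723 -0.99959421 -0.02597734]
 [-0.99844352  0.01308274 -0.05421605]
 [ 0.05453391  0.02530328 -0.99819126]] [0.02503899 0.57207641 0.89547462]
{'clock': 0.1, 'qpos': array([-1.19104588,  0.46830787, -0.01155849,  1.60351947,  0.00599411,
        1.07141017, -0.05629214]), 'qd': array([ 0.00019731, -0.00305317, -0.00108779, -0.00241225,  0.00118971,
        0.00106087, -0.00063612]), 'effort': array([ 7.91560196e-04, -5.33515120e+01,  2.12729088e-02, -2.51965016e+01,
        1.14278475e-02,  4.36641712e-03, -3.19536048e-05]), 'ee_pos': array([0.26655459, 0.59228482, 0.23042639]), 'eef_rot': array([-1.04506425e-04,  2.09853074e-01,  9.77732601e-01, -7.98693324e-04]), 'ft_force': array([-0.1469998 ,  0.13832323, -0.01409022]), 'torque': array([-0.04527926, -0.04370753,  0.01327517]), 'finger_force': 0.0, 'finger_gap': 0.08559902401316481} 0.0187
```

View pics/scene0.png

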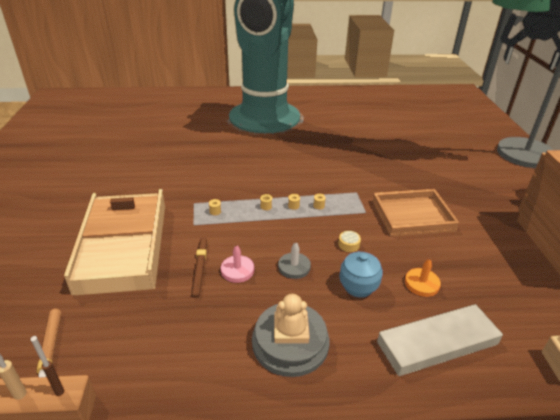

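View pics/top0.png

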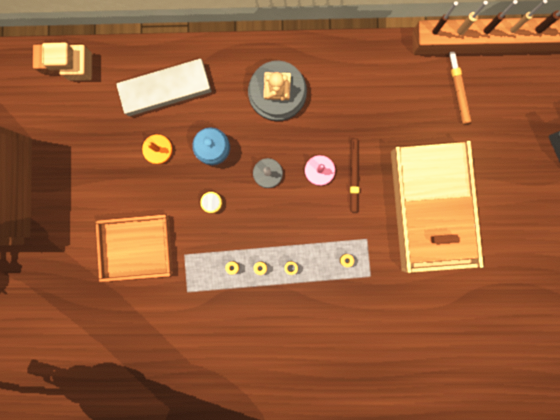

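Top view: ferrules at (232,268), (260,268), (291,268), (347,261). Candidates for the gauge are dark (267,173), pink (320,170) and orange (157,149). The dark steel one fits the description. The box is on the right with its grip bar at (445,239), and the tray is at (134,248). I'll confirm with enlarged crops.

```bash
python3 - <<'E'
import cv2
t=cv2.imread("pics/top0.png");s=cv2.imread("pics/scene0.png")
def crop(im,x,y,w,h,k,name):
    c=cv2.resize(im[y:y+h,x:x+w],None,fx=k,fy=k,interpolation=cv2.INTER_CUBIC)
    for i in range(0,w,10):
        cv2.line(c,(i*k,0),(i*k,12 if i%50 else 24),(255,255,255),1)
        if i%20==0: cv2.putText(c,str(x+i),(i*k+2,12),0,.35,(255,255,255),1)
    for j in range(0,h,10):
        cv2.line(c,(0,j*k),(12,j*k),(255,255,255),1)
        if j%20==0: cv2.putText(c,str(y+j),(14,j*k+4),0,.35,(255,255,255),1)
    cv2.imwrite(name,c)
crop(t,220,140,150,140,4,"pics/tc.png")
crop(s,190,180,150,110,5,"pics/sc.png")
E
```

```text
(no output)
```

View pics/tc.png

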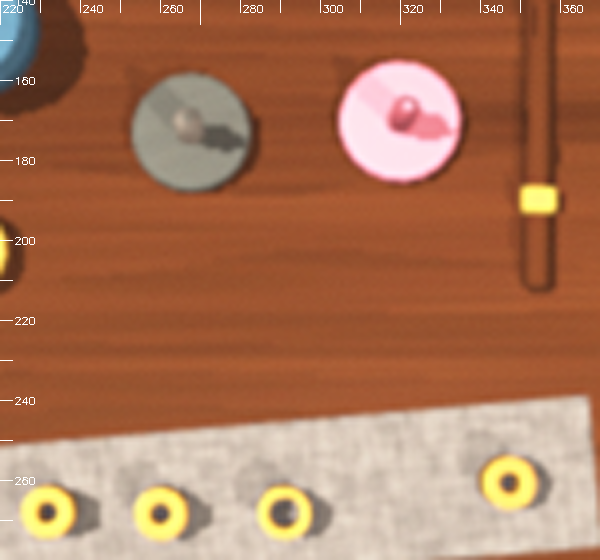

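View pics/sc.png

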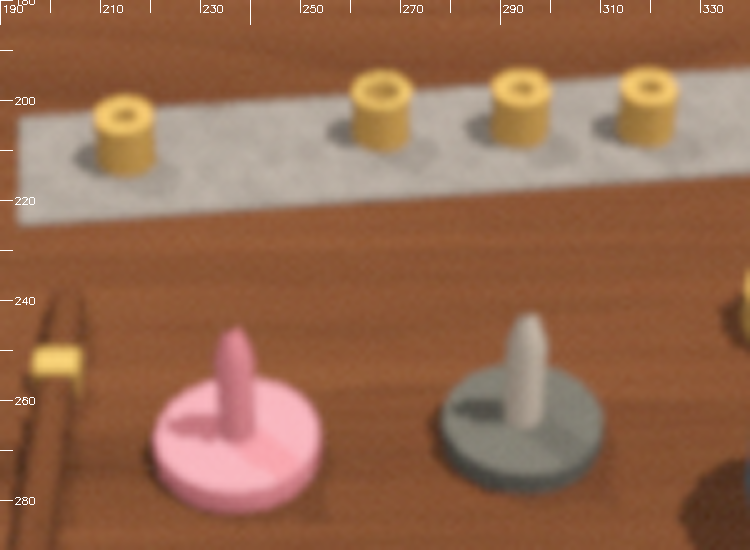

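The dark steel gauge is confirmed: base centre at top (268,173), pin tip at top (266.7,170.5) and scene (296,243). Pink and orange are the decoys. Next I'll measure the box and tray.

```bash
cat > h.py <<'E'
import numpy as np
from scipy.optimize import least_squares
P={"scene":(451.5689416819456,273.7500193609149,209.13563439030148,np.array([[0.05528776,0.9984001,0.01185367],[0.59997095,-0.02373,-0.79966978],[-0.7981091,0.05132381,-0.60032303]]),np.array([-0.02796135,-0.28146875,1.35967236])),
"top":(456.23419863117186,273.7975459073958,209.81224744880413,np.array([[-0.01168723,-0.99959421,-0.02597734],[-0.99844352,0.01308274,-0.05421605],[0.05453391,0.02530328,-0.99819126]]),np.array([0.02503899,0.57207641,0.89547462]))}
def proj(n,X):
    f,cx,cy,R,t=P[n];c=R@np.asarray(X,float)+t;return np.array([cx+f*c[0]/c[2],cy+f*c[1]/c[2]])
def tri(top,scene):
    r=least_squares(lambda X:np.r_[proj("top",X)-top,proj("scene",X)-scene],[.6,0,.03]);return r.x,np.abs(r.fun).max()
def ray(n,uv,z):
    f,cx,cy,R,t=P[n];d=R.T@np.array([(uv[0]-cx)/f,(uv[1]-cy)/f,1]);o=-R.T@t;return o+d*(z-o[2])/d[2]
E
python3 - <<'E'
from h import *
import cv2
np.set_printoptions(precision=4,suppress=True)
for k,a,b in [("A",(231.6,267.8),(319.5,197.3)),("B",(259.8,268.3),(294.1,197.5)),("C",(291,267.8),(266.1,198.1)),("D",(347,260.3),(214.9,203.1)),("tip",(266.5,170.3),(296.1,243.2)),("base",(267.7,172.6),(294.5,263.4))]: print(k,*tri(a,b))
t=cv2.imread("pics/top0.png");s=cv2.imread("pics/scene0.png")
def crop(im,x,y,w,h,k):
    c=cv2.resize(im[y:y+h,x:x+w],None,fx=k,fy=k,interpolation=cv2.INTER_CUBIC)
    for i in range(0,w,10):
        cv2.line(c,(i*k,0),(i*k,8),(255,255,255),1)
        if i%20==0: cv2.putText(c,str(x+i),(i*k+2,12),0,.35,(255,255,255),1)
    for j in range(0,h,10):
        cv2.line(c,(0,j*k),(8,j*k),(255,255,255),1)
        if j%20==0: cv2.putText(c,str(y+j),(10,j*k+4),0,.35,(255,255,255),1)
    return c
o=np.zeros((600,800,3),np.uint8)
a=crop(t,390,135,100,145,4);o[:580,:400]=a
a=crop(s,70,185,100,110,4);o[:440,400:]=a
cv2.imwrite("pics/box.png",o)
o=np.zeros((350,800,3),np.uint8)
a=crop(t,90,208,88,80,4);o[:320,:352]=a
a=crop(s,365,180,100,60,4);o[:240,380:780]=a
cv2.imwrite("pics/tray.png",o)
E
```

```text
A [0.4583 0.1025 0.0212] 0.030834748364497955
B [0.4568 0.0468 0.0211] 0.028142057021966593
C [ 0.4572 -0.0145  0.0215] 0.13494735836701466
D [ 0.4708 -0.1246  0.0211] 0.180413028286722
tip [0.6464 0.031  0.0555] 0.4811749127329108
base [0.6485 0.0302 0.0076] 0.2677783219805292
```

View pics/box.png

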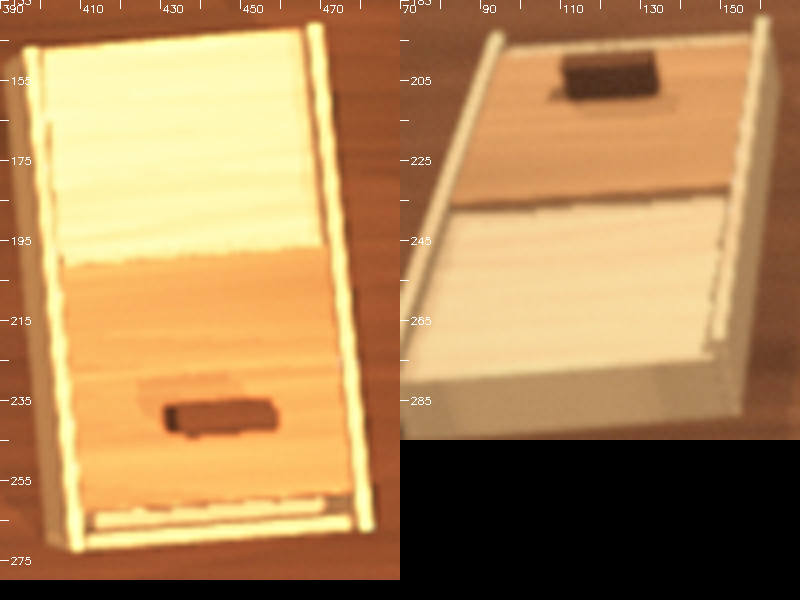

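View pics/tray.png

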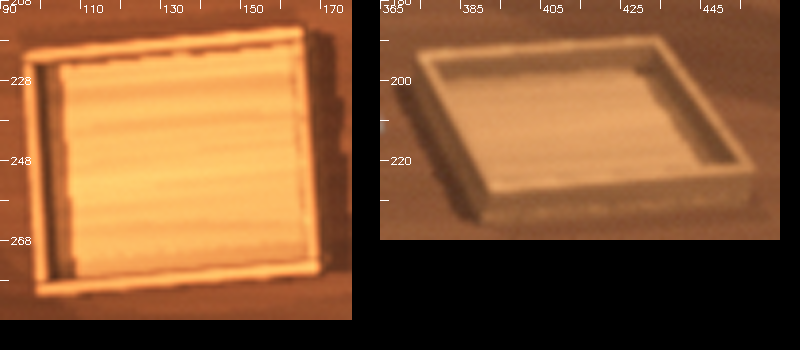

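```bash
cat >> h.py <<'E'
def go(x,y,z,yaw=0):
    """shift in tool axes (mm) and turn about tool z (deg) from the measured pose to the target; yaw = world angle of tool y"""
    from workcell import env
    from scipy.spatial.transform import Rotation as Ro
    o=env.observe();q=o["eef_rot"];r=Ro.from_quat([q[1],q[2],q[3],q[0]])
    d=r.inv().apply(np.array([x,y,z])-o["ee_pos"])*1000
    ya=np.degrees(np.arctan2(*r.as_matrix()[:2,1][::-1]));print("t",o["clock"],"shift mm",np.round(d,1),"turn",round(ya-yaw,1),"f",np.round(o["ft_force"],1),"gap",round(o["finger_gap"],4))
E
python3 - <<'E'
from h import *
np.set_printoptions(precision=4,suppress=True)
for n in P: print(n,-P[n][3].T@P[n][4])
print("bar",tri((446.6,238.5),(121.8,199.9)),"top ray",ray("top",(446.6,238.5),.07),"sc",ray("scene",(121.8,199.9),.07))
print("box corners .048",[ray("top",p,.048) for p in [(398,147),(409.5,271),(469,142),(481.5,266.5)]])
c=[ray("top",p,.03) for p in [(97,222),(165.5,215.5),(169.5,275.5),(100,281)]];print("tray",c,sum(c)/4)
for k,z,a,b in [("A",.026,(231.3,267.6),(319.2,197)),("B",.026,(259.6,268.1),(293.8,197.2)),("C",.026,(290.8,267.6),(265.8,197.8)),("D",.026,(346.8,260.1),(214.6,202.8)),("tip",.061,(266.5,170.3),(295.8,243)),("base",.012,(267.5,172.4),(294.1,263.1))]: print(k,ray("top",a,z),ray("scene",b,z))
go(.55,-.35,.20)
E
```

```text
scene [ 1.2556 -0.0485  0.5915]
top [ 0.5226 -0.0051  0.9255]
bar (array([ 0.5117, -0.3044,  0.0642]), np.float64(0.49269025168270275)) top ray [ 0.5119 -0.3033  0.07  ] sc [ 0.5203 -0.3006  0.07  ]
box corners .048 [array([ 0.6887, -0.2238,  0.048 ]), array([ 0.4509, -0.2392,  0.048 ]), array([ 0.6961, -0.3595,  0.048 ]), array([ 0.458 , -0.3746,  0.048 ])]
tray [array([0.552 , 0.3686, 0.03  ]), array([0.5631, 0.2319, 0.03  ]), array([0.4451, 0.2239, 0.03  ]), array([0.4357, 0.3616, 0.03  ])] [0.499  0.2965 0.03  ]
A [0.4591 0.1026 0.026 ] [0.4639 0.1007 0.026 ]
B [0.4576 0.0469 0.026 ] [0.4625 0.0455 0.026 ]
C [ 0.4579 -0.0143  0.026 ] [ 0.4624 -0.0151  0.026 ]
D [ 0.4714 -0.1239  0.026 ] [ 0.4765 -0.1243  0.026 ]
tip [0.6456 0.0298 0.061 ] [0.6522 0.0305 0.061 ]
base [0.6482 0.0299 0.012 ] [0.6523 0.0294 0.012 ]
t 0.1 shift mm [-645.2 -742.9   31.7] turn 65.8 f [-0.1  0.1 -0. ] gap 0.0856
```

Emit:
send_rows:
  commands:
    - [1,0,0,0,0,0,9]
    - [1,0,0,0,0,0,9]
    - [1,0,0,0,0,0,9]
    - [1,0,0,0,0,0,9]
    - [1,0,0,0,0,0,9]

```text
clock: 0.72
ee_pos: [0.2666, 0.5924, 0.2307]
eef_rot: [0.0, 0.57, 0.822, -0.001]
ft_force: [-0.5, -0.2, 0.5]
finger_gap: 0.0854
finger_force: 0.0
```

Emit:
send_rows:
  commands:
    - [1,0,0,0,0,0,8.6]
    - [1,0,0,0,0,0,8.6]
    - [1,-0.05,0.03,0,0,0,0]
    - [1,-0.05,0.03,0,0,0,0]
    - [1,-0.05,0.03,0,0,0,0]

```text
clock: 1.35
ee_pos: [0.3665, 0.4469, 0.2309]
eef_rot: [0.0, 0.685, 0.729, -0.0]
ft_force: [0.3, 0.6, -0.8]
finger_gap: 0.0858
finger_force: 0.0
```

```bash
python3 -c "
from h import *
go(.514,-.303,.13,3.6)
from workcell import env;print(env.observe())"
```

```text
t 1.35 shift mm [-757.7  100.1  101.4] turn 0.0 f [ 0.3  0.6 -0.8] gap 0.0858
{'clock': 1.35, 'qpos': array([-1.15309549,  0.34756662,  0.26468524,  1.79897998, -0.1051331 ,
        1.00934879, -0.78453564]), 'qd': array([ 5.88177918e-01, -2.51146809e-01,  1.58632054e-01,  3.68428213e-01,
       -3.26889305e-04, -1.17854050e-01,  7.48460079e-01]), 'effort': array([ -4.28013861, -43.35353136,   1.32657118, -24.17594254,
        -0.07383418,   0.28406261,  -0.80838757]), 'ee_pos': array([0.36653954, 0.4469425 , 0.23088847]), 'eef_rot': array([ 1.64176372e-04,  6.84537792e-01,  7.28977298e-01, -2.89253793e-04]), 'ft_force': array([ 0.29651951,  0.62064011, -0.75413523]), 'torque': array([ 0.02646727, -0.09558524, -0.05238429]), 'finger_force': 0.0, 'finger_gap': 0.08582703783692851}
```

Emit:
send_rows:
  commands:
    - [1,-0.05,0.02,0,0,0,0]
    - [1,-0.05,0.02,0,0,0,0]
    - [1,-0.05,0.02,0,0,0,0]
    - [1,-0.05,0.02,0,0,0,0]
    - [1,-0.05,0.01,0,0,0,0]

```text
clock: 1.98
ee_pos: [0.472, 0.2028, 0.2311]
eef_rot: [0.0, 0.685, 0.729, -0.0]
ft_force: [0.7, 0.4, -0.0]
finger_gap: 0.0853
finger_force: 0.0
```

Emit:
send_rows:
  commands:
    - [1,-0.05,0,0,0,0,0]
    - [1,-0.05,0,0,0,0,0]
    - [1,-0.05,0,0,0,0,0]
    - [1,-0.05,0,0,0,0,0]
    - [1,-0.05,0,0,0,0,0]

```text
clock: 2.6
ee_pos: [0.4866, -0.0463, 0.2312]
eef_rot: [-0.0, 0.685, 0.729, 0.0]
ft_force: [0.3, -0.3, 0.0]
finger_gap: 0.0854
finger_force: 0.0
```

Emit:
send_rows:
  commands:
    - [0.7,-0.05,0,0,0,0,0]
    - [0.7,-0.05,0,0.02,0,0,0]
    - [0.7,-0.05,0,0.03,0,0,0]
    - [0.7,-0.05,0,0.03,0,0,0]
    - [0.7,-0.03,0,0.02,0,0,0]

```text
clock: 3.22
ee_pos: [0.5, -0.2768, 0.1296]
eef_rot: [-0.001, 0.686, 0.728, -0.001]
ft_force: [1.0, 0.9, 0.2]
finger_gap: 0.0596
finger_force: 0.0
```

Emit:
send_rows:
  commands:
    - [0.7,0,0,0,0,0,0]
    - [0.7,0,0,0,0,0,0]

```text
clock: 3.48
ee_pos: [0.5013, -0.2734, 0.1313]
eef_rot: [-0.0, 0.685, 0.729, 0.0]
ft_force: [0.2, 0.6, -0.4]
finger_gap: 0.0597
finger_force: 0.0
```

```bash
python3 -c "
from h import *
go(.514,-.303,.056,3.6)
from workcell import env;import cv2
o=env.observe();print(o['ee_pos'],o['eef_rot'],proj('top',o['ee_pos']),proj('scene',o['ee_pos']))
t=env.grab_frame('top')['img'][200:290,390:490];s=env.grab_frame('scene')['img'][150:250,70:190]
o=np.zeros((600,800,3),np.uint8);o[:360,:400]=cv2.resize(t,None,fx=4,fy=4);o[:333,400:]=cv2.resize(s,(400,333));cv2.imwrite('pics/g1.png',o[:360])"
```

```text
t 3.475 shift mm [-30.4  10.8  75.3] turn 0.0 f [ 0.2  0.6 -0.4] gap 0.0597
[ 0.50133711 -0.27342705  0.13129076] [-3.65738982e-04  6.84522178e-01  7.28991905e-01  2.36550682e-04] [441.84472212 245.16986113] [132.20073055 167.88023408]
```

View pics/g1.png

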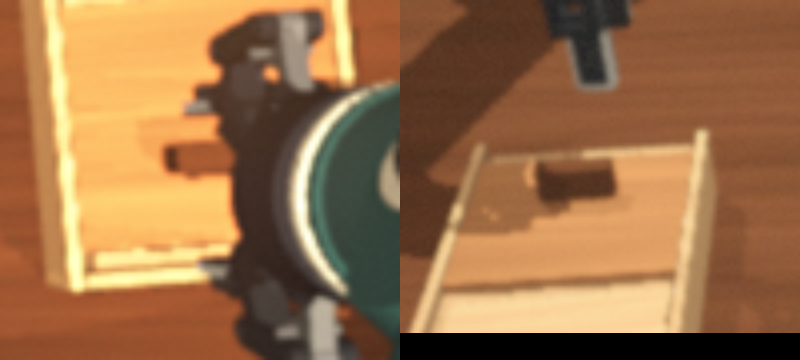

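```bash
python3 -c "
from h import *
for dz in(0,.006): print(proj('scene',(.532,-.2715,.131+dz)),proj('top',(.532,-.2715,.131+dz)))
print(proj('scene',(.542,-.2715,.134)))"
```

```text
[130.07308142 176.65582856] [440.09490142 227.35193808]
[129.49446758 173.93365974] [441.27931786 227.29640541]
[128.70439028 178.22687968]
```

Emit:
send_rows:
  commands:
    - [0.7,-0.03,0.011,0.02,0,0,0]
    - [0.7,0,0,0.03,0,0,0]
    - [0.7,0,0,0.022,0,0,0]
    - [0.7,0,0,0,0,0,0]

```text
clock: 4.08
ee_pos: [0.5134, -0.3019, 0.0581]
eef_rot: [-0.002, 0.684, 0.729, -0.0]
ft_force: [0.4, -0.6, -0.0]
finger_gap: 0.06
finger_force: 0.0
```

Emit:
send_rows:
  commands:
    - [0.05,0,0,0,0,0,0]
    - [0.05,0,0,0,0,0,0]
    - [0.05,0,0,0,0,0,0]
    - [0.05,0,0,0,0,0,0]
    - [0.05,0,0,0,0,0,0]
  grip_force: 40

```text
clock: 4.7
ee_pos: [0.5146, -0.3038, 0.0604]
eef_rot: [0.001, 0.685, 0.729, 0.0]
ft_force: [-1.0, 1.7, 7.5]
finger_gap: 0.0127
finger_force: 41.3
```

Emit:
send_rows:
  commands:
    - [0.05,0,0.01,-0.003,0,0,0]
    - [0.05,0,0.015,0,0,0,0]
    - [0.05,0,0.015,0,0,0,0]
    - [0.05,0,0.015,0,0,0,0]
    - [0.05,0,0.015,0,0,0,0]

```text
clock: 5.32
ee_pos: [0.5839, -0.2991, 0.0608]
eef_rot: [-0.001, 0.685, 0.729, -0.001]
ft_force: [-1.7, -4.6, -19.7]
finger_gap: 0.0124
finger_force: 39.7
```

Emit:
send_rows:
  commands:
    - [0.05,0,0.015,0,0,0,0]
    - [0.05,0,0.015,0,0,0,0]
    - [0.05,0,0.012,0,0,0,0]
    - [0.05,0,0,0,0,0,0]
    - [0.05,0,0,0,0,0,0]

```text
clock: 5.95
ee_pos: [0.6113, -0.2974, 0.0605]
eef_rot: [-0.013, 0.686, 0.727, -0.007]
ft_force: [-36.8, 1.8, 6.2]
finger_gap: 0.0127
finger_force: 43.2
```

Emit:
send_rows:
  commands:
    - [0.05,0,-0.006,0,0,0,0]
    - [0.05,0,-0.006,0,0,0,0]
    - [0.05,0,0,0,0,0,0]

```text
clock: 6.32
ee_pos: [0.6108, -0.2974, 0.0607]
eef_rot: [-0.003, 0.685, 0.728, -0.002]
ft_force: [-7.3, -4.1, -17.8]
finger_gap: 0.0124
finger_force: 40.8
```

```bash
python3 -c "
from workcell import env;import cv2,numpy as np
t=env.grab_frame('top')['img'][135:280,390:490];s=env.grab_frame('scene')['img'][175:300,60:180]
o=np.zeros((580,800,3),np.uint8);o[:580,:400]=cv2.resize(t,None,fx=4,fy=4);o[:417,400:]=cv2.resize(s,(400,417));cv2.imwrite('pics/g2.png',o)"
```

```text
(no output)
```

View pics/g2.png

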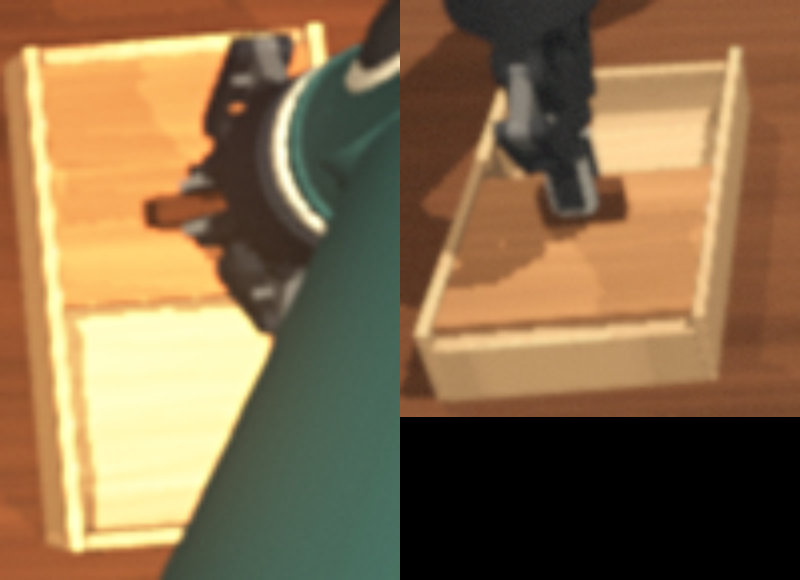

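The lid is open: it reached the end stop and the bay is exposed. Next I'll release it and fetch the first ferrule (A, leftmost).

Emit:
send_rows:
  commands:
    - [0.6,0,0,0,0,0,0]
    - [0.6,0,0,0,0,0,0]
    - [0.6,0,0,0,0,0,0]
    - [0.6,0,0,-0.04,0,0,0]
    - [0.6,0,0,-0.05,0,0,0]

```text
clock: 7.05
ee_pos: [0.6142, -0.2966, 0.1533]
eef_rot: [-0.0, 0.685, 0.729, 0.0]
ft_force: [0.9, 0.2, 1.5]
finger_gap: 0.051
finger_force: 0.0
```

Emit:
send_rows:
  commands:
    - [0.6,0.05,-0.03,0,0,0,0]
    - [0.6,0.05,-0.03,0,0,0,0]
    - [0.6,0.05,-0.03,0,0,0,0]
    - [0.6,0.05,-0.03,0,0,0,0]
    - [0.6,0.05,-0.03,0,0,0,0]

```text
clock: 7.68
ee_pos: [0.4486, -0.0553, 0.1533]
eef_rot: [0.001, 0.685, 0.729, 0.001]
ft_force: [1.3, 0.8, 0.3]
finger_gap: 0.0514
finger_force: 0.0
```

Emit:
send_rows:
  commands:
    - [0.6,0.04,-0.02,0,0,0,0]
    - [0.6,0.05,0,0,0,0,0]
    - [0.6,0.05,0,0,0,0,0]
    - [0.6,0,0,0,0,0,0]
    - [0.6,0,0,0,0,0,0]

```text
clock: 8.3
ee_pos: [0.4205, 0.0812, 0.1529]
eef_rot: [0.0, 0.685, 0.729, 0.001]
ft_force: [0.0, -0.6, 0.7]
finger_gap: 0.0515
finger_force: 0.0
```

```bash
python3 -c "
from h import *
go(.462,.102,.05,3.6)
print(ray('top',(434,211),.046),ray('top',(440,266.3),.037),ray('top',(440,266.3),.006))
from workcell import env;import cv2
t=env.grab_frame('top')['img'];s=env.grab_frame('scene')['img']
o=np.zeros((560,800,3),np.uint8);o[:320]=cv2.resize(t[200:300,180:430],(800,320));o[320:560]=cv2.resize(s[160:235,150:400],(800,240));cv2.imwrite('pics/g3.png',o)"
```

```text
t 8.3 shift mm [ 18.1  42.6 103. ] turn -0.0 f [ 0.  -0.6  0.7] gap 0.0515
[ 0.56440175 -0.28942041  0.046     ] [ 0.45840021 -0.3004981   0.037     ] [ 0.45615875 -0.31080389  0.006     ]
```

View pics/g3.png

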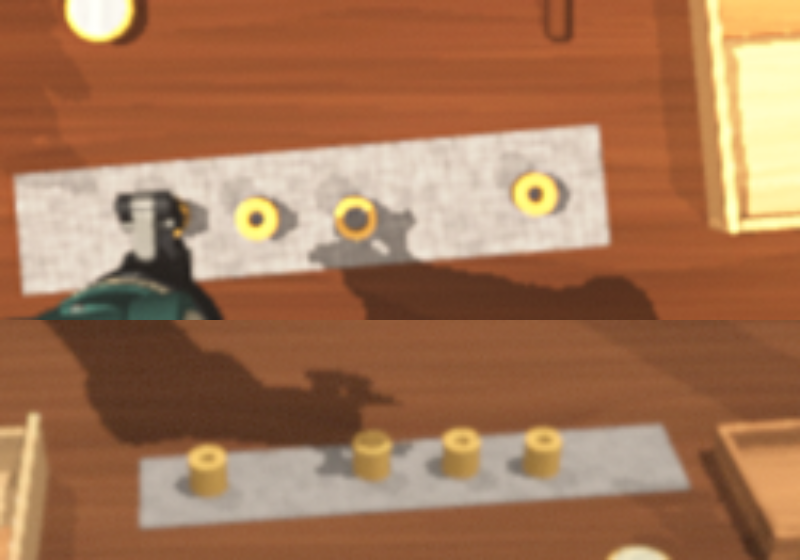

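Emit:
send_rows:
  commands:
    - [0.6,0.018,0.0425,0.02,0,0,0]
    - [0.6,0,0,0.04,0,0,0]
    - [0.6,0,0,0.04,0,0,0]
    - [0.6,0,0,0,0,0,0]
    - [0.6,0,0,0,0,0,0]

```text
clock: 9.02
ee_pos: [0.4622, 0.1011, 0.0534]
eef_rot: [0.0, 0.685, 0.728, 0.001]
ft_force: [0.2, 1.0, -0.5]
finger_gap: 0.0512
finger_force: 0.0
```

```bash
python3 -c "
from h import *
go(.462,.102,.006,3.6)"
```

```text
t 9.025 shift mm [ 0.9 -0.2 47.4] turn -0.1 f [ 0.2  1.  -0.5] gap 0.0512
```

Emit:
send_rows:
  commands:
    - [0.6,0.001,0,0.02,0,0,0]
    - [0.6,0,0,0.02,0,0,0]
    - [0.6,0,0,0.007,0,0,0]
    - [0.6,0,0,0,0,0,0]
    - [0.6,0,0,0,0,0,0]

```text
clock: 9.65
ee_pos: [0.462, 0.1031, 0.0063]
eef_rot: [0.0, 0.685, 0.729, 0.001]
ft_force: [-0.9, 0.0, -0.0]
finger_gap: 0.0511
finger_force: 0.0
```

Emit:
send_rows:
  commands:
    - [0,0,0,0,0,0,0]
    - [0,0,0,0,0,0,0]
    - [0,0,0,0,0,0,0]
    - [0,0,0,0,0,0,0]
    - [0,0,0,0,0,0,0]
  grip_force: 30

```text
clock: 10.28
ee_pos: [0.4615, 0.1031, 0.006]
eef_rot: [0.0, 0.685, 0.729, 0.0]
ft_force: [-1.4, 0.1, 6.4]
finger_gap: 0.0256
finger_force: 29.1
```

Emit:
send_rows:
  commands:
    - [0,0,0,-0.04,0,0,0]
    - [0,0,0,-0.05,0,0,0]
    - [0,-0.02,0.05,0,0,0,0]
    - [0,-0.02,0.05,0,0,0,0]
    - [0,-0.02,0.05,0,0,0,0]

```text
clock: 10.9
ee_pos: [0.616, 0.0524, 0.0958]
eef_rot: [-0.0, 0.684, 0.729, 0.0]
ft_force: [0.4, 0.9, -0.7]
finger_gap: 0.0249
finger_force: 29.9
```

Emit:
send_rows:
  commands:
    - [0,-0.02,0.03,0,0,0,0]
    - [0,0,0,0,0,0,0]
    - [0,0,0,0,0,0,0]

```text
clock: 11.28
ee_pos: [0.6447, 0.0346, 0.0947]
eef_rot: [-0.001, 0.685, 0.729, -0.0]
ft_force: [-0.2, 0.5, -0.3]
finger_gap: 0.0251
finger_force: 29.9
```

```bash
python3 -c "
from h import *
go(.650,.030,.085,3.6)"
```

```text
t 11.275 shift mm [-5.   5.1  9.7] turn -0.0 f [-0.2  0.5 -0.3] gap 0.0251
```

Emit:
send_rows:
  commands:
    - [0,-0.005,0.005,0.009,0,0,0]
    - [0,0,0,0,0,0,0]
    - [0,0,0,0,0,0,0]

```text
clock: 11.65
ee_pos: [0.6508, 0.0299, 0.0862]
eef_rot: [-0.0, 0.685, 0.729, -0.0]
ft_force: [0.3, -0.8, -0.4]
finger_gap: 0.0251
finger_force: 29.9
```

```bash
python3 -c "
from h import *
go(.650,.030,.085,3.6)
from workcell import env;import cv2
t=env.grab_frame('top')['img'];s=env.grab_frame('scene')['img']
o=np.zeros((600,800,3),np.uint8);o[:,:400]=cv2.resize(t[140:215,240:290],(400,600),interpolation=2);o[:,400:]=cv2.resize(s[210:285,270:320],(400,600),interpolation=2);cv2.imwrite('pics/g4.png',o)"
```

```text
t 11.65 shift mm [ 0.2 -0.7  1.2] turn -0.0 f [ 0.3 -0.8 -0.4] gap 0.0251
```

View pics/g4.png

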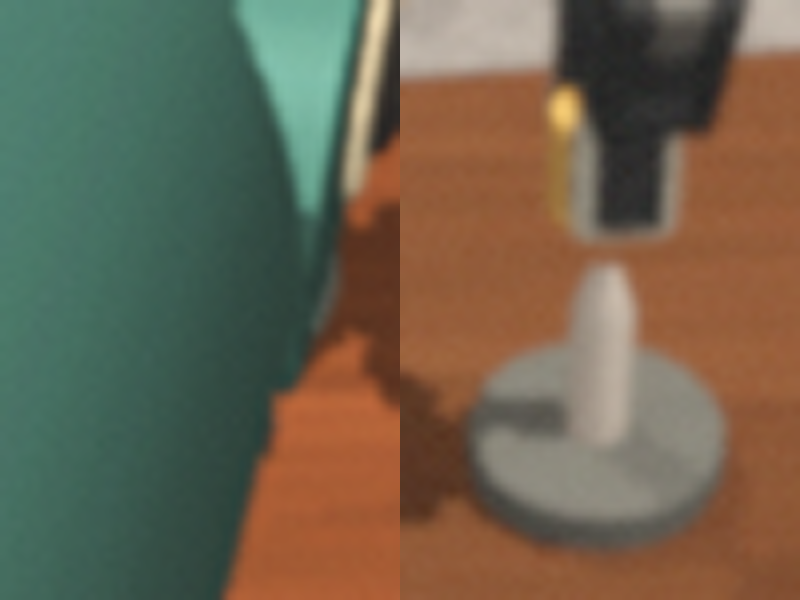

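Emit:
send_rows:
  commands:
    - [0,0.001,0,0.01,0,0,0]
    - [0,0,0,0.01,0,0,0]
    - [0,0,0,0.004,0,0,0]
    - [0,0,0,0,0,0,0]

```text
clock: 12.25
ee_pos: [0.6503, 0.0306, 0.0615]
eef_rot: [-0.001, 0.685, 0.729, -0.001]
ft_force: [-2.3, 0.4, -0.6]
finger_gap: 0.0249
finger_force: 29.9
```

Emit:
send_rows:
  commands:
    - [0,0,0,0.003,0,0,0]
    - [0,0,0,0.003,0,0,0]
    - [0,0,0,0,0,0,0]

```text
clock: 12.62
ee_pos: [0.6495, 0.0308, 0.0569]
eef_rot: [-0.002, 0.685, 0.729, -0.001]
ft_force: [-7.4, -0.1, 8.8]
finger_gap: 0.0249
finger_force: 30.6
```

Emit:
send_rows:
  commands:
    - [0,0,-0.002,-0.002,0,0,0]
    - [0,0,0,0,0,0,0]
    - [0,0,0,0,0,0,0]

```text
clock: 13.0
ee_pos: [0.6493, 0.0306, 0.0585]
eef_rot: [0.0, 0.685, 0.729, 0.0]
ft_force: [-1.1, 1.0, 1.3]
finger_gap: 0.0251
finger_force: 30.0
```

Emit:
send_rows:
  commands:
    - [0,0,-0.001,0,0,0,0]
    - [0,0,0,0.003,0,0,0]
    - [0,0,0,0,0,0,0]

```text
clock: 13.38
ee_pos: [0.6491, 0.0307, 0.0567]
eef_rot: [0.0, 0.685, 0.729, 0.001]
ft_force: [-2.2, 1.3, 8.8]
finger_gap: 0.0251
finger_force: 30.6
```

Emit:
send_rows:
  commands:
    - [0,0.0015,0,0.001,0,0,0]
    - [0,0,0,0,0,0,0]
    - [0,0,0,0,0,0,0]

```text
clock: 13.75
ee_pos: [0.6491, 0.0309, 0.0566]
eef_rot: [0.001, 0.685, 0.729, 0.001]
ft_force: [-3.4, -1.2, 13.8]
finger_gap: 0.0253
finger_force: 31.1
```

```bash
python3 -c "
from h import *
go(.650,.030,.085,3.6)
from workcell import env;import cv2
print(env.observe()['torque'])
t=env.grab_frame('top')['img'];s=env.grab_frame('scene')['img']
o=np.zeros((600,800,3),np.uint8);o[:,:400]=cv2.resize(t[140:215,240:290],(400,600),interpolation=2);o[:,400:]=cv2.resize(s[210:285,270:320],(400,600),interpolation=2);cv2.imwrite('pics/g5.png',o)"
```

```text
t 13.75 shift mm [ -0.9   0.9 -28.4] turn -0.1 f [-3.4 -1.2 13.8] gap 0.0253
[-0.17511477  0.78542619  0.00823812]
```

View pics/g5.png

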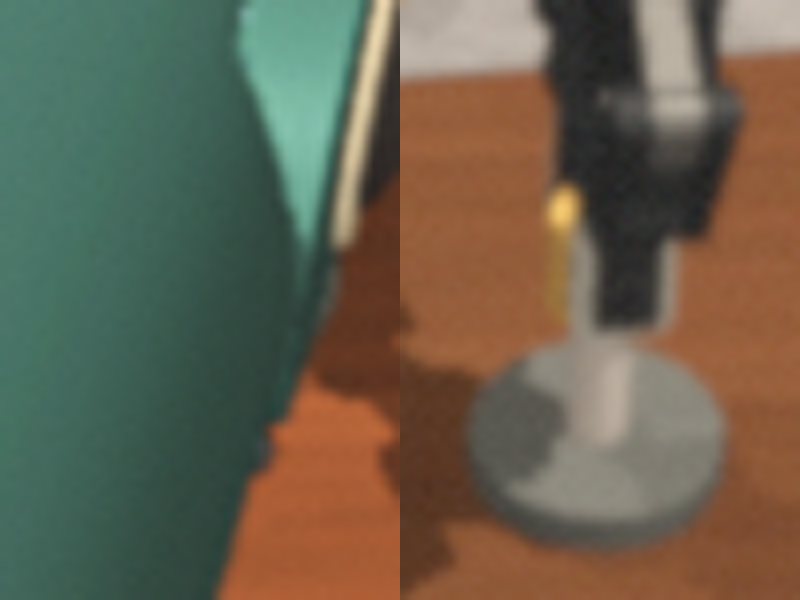

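The first ferrule stops on the nose with the force rising, so it's tight and goes in the tray.

Emit:
send_rows:
  commands:
    - [0,0,0,-0.02,0,0,0]
    - [0,0,0,-0.03,0,0,0]
    - [0,0,-0.02,-0.02,0,0,0]
    - [0,0.021,-0.05,0,0,0,0]
    - [0,0.05,-0.05,0,0,0,0]

```text
clock: 14.48
ee_pos: [0.5289, 0.0882, 0.1251]
eef_rot: [0.001, 0.686, 0.727, 0.0]
ft_force: [0.5, 1.0, -1.4]
finger_gap: 0.0253
finger_force: 30.3
```

Emit:
send_rows:
  commands:
    - [0,0.05,-0.01,0,0,0,0]
    - [0,0.05,0,0,0,0,0]
    - [0,0.05,0,0,0,0,0]
    - [0,0.05,0,0,0,0,0]
    - [0,0.04,0,0.03,0,0,0]

```text
clock: 15.1
ee_pos: [0.5064, 0.3324, 0.0966]
eef_rot: [0.0, 0.684, 0.729, 0.003]
ft_force: [0.9, -0.2, -0.8]
finger_gap: 0.0253
finger_force: 30.4
```

Emit:
send_rows:
  commands:
    - [0,0,0,0.03,0,0,0]
    - [0,0,0,0.02,0,0,0]
    - [0,0,0,0,0,0,0]

```text
clock: 15.48
ee_pos: [0.5045, 0.3272, 0.0432]
eef_rot: [0.0, 0.685, 0.728, -0.001]
ft_force: [-0.3, -0.5, 0.6]
finger_gap: 0.025
finger_force: 30.3
```

```bash
python3 -c "
from h import *
go(.500,.333,.014,3.6)"
```

```text
t 15.475 shift mm [ 6.1 -4.1 29.2] turn -0.1 f [-0.3 -0.5  0.6] gap 0.025
```

Emit:
send_rows:
  commands:
    - [0,0.006,0,0.015,0,0,0]
    - [0,0,0,0.01,0,0,0]
    - [0,0,0,0.005,0,0,0]
    - [0,0,0,0,0,0,0]

```text
clock: 15.98
ee_pos: [0.5045, 0.3344, 0.014]
eef_rot: [0.0, 0.685, 0.729, -0.0]
ft_force: [0.6, 0.7, -0.4]
finger_gap: 0.0256
finger_force: 30.3
```

Emit:
send_rows:
  commands:
    - [0.5,0,0,0,0,0,0]
    - [0.5,0,0,0,0,0,0]
    - [0.5,0,0,0,0,0,0]
    - [0.5,0,0,-0.04,0,0,0]
    - [0.6,0,0,-0.05,0,0,0]

```text
clock: 16.6
ee_pos: [0.5039, 0.3342, 0.1044]
eef_rot: [-0.0, 0.685, 0.729, -0.001]
ft_force: [0.4, 1.2, 0.9]
finger_gap: 0.0514
finger_force: 0.0
```

Emit:
send_rows:
  commands:
    - [0.6,-0.05,-0.02,0,0,0,0]
    - [0.6,-0.05,0,0,0,0,0]
    - [0.6,-0.05,0,0,0,0,0]
    - [0.6,-0.05,0,0,0,0,0]
    - [0.6,-0.05,0,0,0,0,0]

```text
clock: 17.23
ee_pos: [0.5003, 0.0825, 0.1047]
eef_rot: [0.0, 0.685, 0.729, 0.0]
ft_force: [1.0, 0.3, 0.3]
finger_gap: 0.0511
finger_force: 0.0
```

Emit:
send_rows:
  commands:
    - [0.6,-0.01,0,0,0,0,0]
    - [0.6,0,0,0,0,0,0]

```text
clock: 17.48
ee_pos: [0.501, 0.0738, 0.1045]
eef_rot: [-0.0, 0.685, 0.728, 0.0]
ft_force: [-0.1, -0.1, -0.3]
finger_gap: 0.0514
finger_force: 0.0
```

```bash
python3 -c "
from h import *
go(.460,.045,.006,3.6)
from workcell import env;import cv2
t=env.grab_frame('top')['img'];s=env.grab_frame('scene')['img'];cv2.imwrite('t.png',t);cv2.imwrite('s.png',s)
o=np.zeros((600,800,3),np.uint8);o[:300]=cv2.resize(t[200:305,90:370],(800,300));o[300:600]=cv2.resize(s[160:255,200:453],(800,300));cv2.imwrite('pics/g6.png',o)"
```

```text
t 17.475 shift mm [-26.3 -42.7  98.5] turn -0.1 f [-0.1 -0.1 -0.3] gap 0.0514
```

View pics/g6.png

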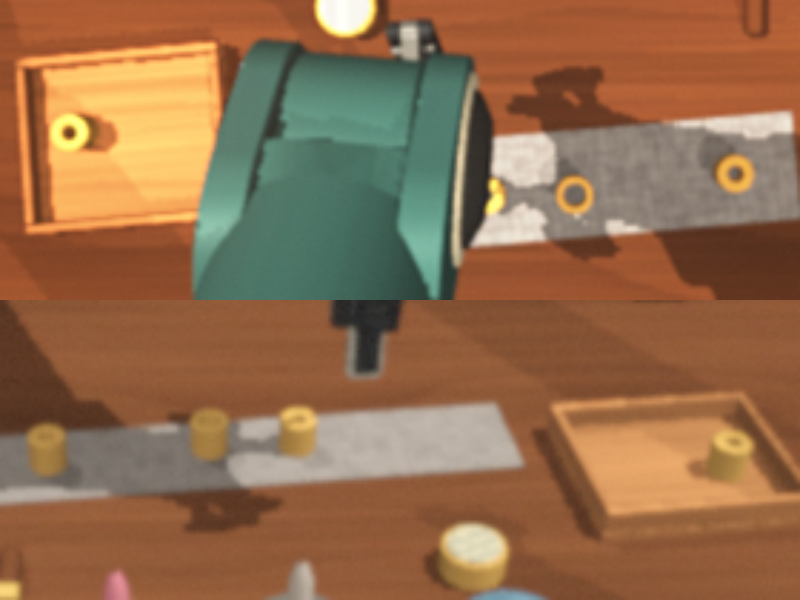

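A stands upright in the tray at about top (114,246), and B, C and D haven't moved. Next is B.

```bash
cat >> h.py <<'E'
def blobs():
    """brass blobs in both views: centroid, area"""
    from workcell import env
    import cv2
    for n in P:
        h=cv2.cvtColor(env.grab_frame(n)["img"],cv2.COLOR_BGR2HSV)
        m=cv2.inRange(h,(18,110,110),(32,255,255)) if n=="top" else cv2.inRange(h,(17,130,90),(30,255,255))
        k,_,st,c=cv2.connectedComponentsWithStats(m)
        print(n,[(*np.round(c[i],1).tolist(),int(st[i,4])) for i in range(1,k) if 15<st[i,4]<400])
E
python3 -c "
from h import *
blobs()"
```

```text
scene [(7.8, 111.6, 200), (265.6, 201.8, 146), (293.5, 200.8, 141), (214.5, 206.7, 155), (430.4, 208.4, 182), (348.6, 245.6, 173), (201.0, 251.9, 64), (38.9, 365.9, 42)]
top [(459.6, 41.0, 96), (42.5, 52.8, 37), (66.0, 53.5, 18), (76.1, 59.0, 43), (83.0, 59.0, 29), (36.3, 58.3, 73), (56.5, 64.0, 16), (456.3, 71.9, 56), (275.0, 84.1, 99), (464.0, 108.6, 61), (354.3, 189.5, 73), (211.2, 202.2, 84), (144.6, 217.5, 54), (135.7, 225.0, 327), (467.5, 233.0, 19), (347.1, 260.3, 69), (465.2, 262.0, 33), (261.8, 268.1, 71), (290.7, 267.8, 44), (437.0, 265.4, 65), (147.2, 267.0, 53), (150.5, 275.7, 17)]
```

Emit:
send_rows:
  commands:
    - [0.6,-0.0265,-0.0425,0.02,0,0,0]
    - [0.6,0,0,0.03,0,0,0]
    - [0.6,0,0,0,0,0,0]
    - [0.6,0,0,0,0,0,0]

```text
clock: 18.18
ee_pos: [0.4611, 0.0457, 0.0549]
eef_rot: [0.0, 0.684, 0.729, 0.0]
ft_force: [-0.4, 0.5, 0.2]
finger_gap: 0.0511
finger_force: 0.0
```

```bash
python3 -c "
from h import *
go(.460,.045,.006,3.6)"
```

```text
t 18.175 shift mm [-0.6 -1.2 48.9] turn 0.1 f [-0.4  0.5  0.2] gap 0.0511
```

Emit:
send_rows:
  commands:
    - [0.6,-0.0005,-0.0005,0.02,0,0,0]
    - [0.6,0,0,0.02,0,0,0]
    - [0.6,0,0,0.0085,0,0,0]
    - [0.6,0,0,0,0,0,0]
    - [0.6,0,0,0,0,0,0]

```text
clock: 18.8
ee_pos: [0.4603, 0.0445, 0.0065]
eef_rot: [0.0, 0.685, 0.729, 0.001]
ft_force: [-0.2, 0.1, -0.3]
finger_gap: 0.0516
finger_force: 0.0
```

Emit:
send_rows:
  commands:
    - [0,0,0,0,0,0,0]
    - [0,0,0,0,0,0,0]
    - [0,0,0,0,0,0,0]
    - [0,0,0,0,0,0,0]
    - [0,0,0,0,0,0,0]
  grip_force: 30

```text
clock: 19.42
ee_pos: [0.4599, 0.0446, 0.0064]
eef_rot: [0.0, 0.685, 0.729, 0.001]
ft_force: [-1.1, 0.3, 5.1]
finger_gap: 0.0244
finger_force: 29.3
```

Emit:
send_rows:
  commands:
    - [0,0,0,-0.04,0,0,0]
    - [0,0,0,-0.05,0,0,0]
    - [0,0,0.05,0,0,0,0]
    - [0,0,0.05,0,0,0,0]
    - [0,0,0.05,0,0,0,0]

```text
clock: 20.05
ee_pos: [0.6107, 0.0543, 0.0964]
eef_rot: [0.0, 0.685, 0.729, 0.0]
ft_force: [-0.4, 0.3, -0.0]
finger_gap: 0.0239
finger_force: 30.2
```

Emit:
send_rows:
  commands:
    - [0,0,0.03,0,0,0,0]
    - [0,0,0,0,0,0,0]
    - [0,0,0,0,0,0,0]

```text
clock: 20.42
ee_pos: [0.638, 0.0554, 0.0953]
eef_rot: [-0.001, 0.685, 0.729, -0.001]
ft_force: [-0.5, -0.2, -1.8]
finger_gap: 0.0244
finger_force: 30.1
```

```bash
python3 -c "
from h import *
go(.649,.0285,.062,3.6);blobs()"
```

```text
t 20.425 shift mm [-27.5   9.4  33.3] turn -0.0 f [-0.5 -0.2 -1.8] gap 0.0244
scene [(7.5, 111.8, 244), (265.7, 201.0, 149), (214.4, 206.7, 144), (430.4, 208.4, 183), (348.6, 245.5, 173), (201.3, 252.2, 50), (414.7, 272.0, 61), (433.7, 278.6, 78), (420.8, 286.3, 148), (38.9, 365.9, 42)]
top [(447.9, 29.4, 16), (467.7, 40.2, 225), (36.2, 56.7, 93), (41.9, 56.1, 31), (66.0, 54.5, 18), (76.5, 61.5, 38), (83.0, 63.0, 21), (456.3, 71.9, 53), (275.4, 83.9, 88), (286.2, 90.2, 20), (463.4, 106.2, 89), (354.0, 189.1, 33), (137.3, 218.1, 44), (136.2, 224.9, 142), (467.5, 233.0, 19), (134.6, 235.5, 141), (117.2, 250.3, 279), (346.6, 260.7, 76), (291.3, 266.8, 84), (463.0, 263.5, 24), (437.1, 265.4, 71)]
```

Emit:
send_rows:
  commands:
    - [0,-0.0275,0.0095,0,0,0,0]
    - [0,0,0,0,0,0,0]
    - [0,0,0,0.02,0,0,0]
    - [0,0,0,0,0,0,0]

```text
clock: 21.02
ee_pos: [0.6481, 0.0301, 0.0732]
eef_rot: [-0.002, 0.684, 0.729, -0.001]
ft_force: [-0.5, 0.7, -0.7]
finger_gap: 0.0239
finger_force: 30.1
```

```bash
python3 -c "
from h import *
go(.649,.0285,.062,3.6)
from workcell import env
import cv2
s=env.grab_frame('scene')['img'];cv2.imwrite('b.png',s)
for r in (224,227,230): print(r,s[r,280:315].astype(int).tolist())
" | tr -d ' '
```

```text
t21.025shiftmm[-1.70.811.2]turn0.0f[-0.50.7-0.7]gap0.0239
224[[58,94,149],[57,92,148],[59,93,149],[56,92,149],[57,91,147],[58,92,148],[59,93,148],[61,90,143],[65,86,120],[60,69,86],[46,48,54],[44,47,48],[42,45,43],[40,41,43],[37,39,39],[36,37,39],[38,37,39],[41,43,43],[38,37,38],[38,38,38],[41,39,39],[44,44,45],[44,42,44],[45,45,45],[44,43,44],[42,41,40],[39,39,38],[39,38,36],[40,38,40],[39,40,54],[46,63,95],[57,84,132],[55,89,143],[59,93,148],[58,90,146]]
227[[63,99,155],[64,98,156],[62,98,156],[64,98,156],[62,96,154],[59,94,153],[62,96,153],[62,92,146],[66,89,125],[59,86,114],[72,118,151],[64,107,137],[59,78,96],[47,51,56],[35,37,39],[38,39,37],[39,38,37],[39,40,37],[42,41,43],[41,40,39],[47,48,47],[47,45,48],[44,45,45],[47,46,45],[44,42,43],[40,40,40],[35,38,37],[39,36,37],[39,45,52],[46,61,93],[56,85,134],[58,92,149],[61,94,153],[58,93,153],[63,96,154]]
230[[57,91,146],[57,92,145],[58,93,145],[57,91,145],[57,91,145],[60,92,147],[58,91,146],[58,87,140],[58,82,120],[61,98,131],[79,133,171],[87,126,154],[84,101,114],[66,72,74],[44,44,47],[39,41,41],[43,40,41],[46,47,48],[48,49,50],[45,49,45],[44,45,46],[45,45,46],[47,50,48],[47,51,51],[48,51,52],[43,47,51],[39,41,46],[40,43,54],[48,62,91],[52,78,126],[60,92,144],[59,92,145],[59,93,144],[57,92,144],[55,90,145]]
```

Emit:
send_rows:
  commands:
    - [0,0.0007,0.0008,0.008,0,0,0]
    - [0,0,0,0.004,0,0,0]
    - [0,0,0,0.002,0,0,0]
    - [0,0,0,0,0,0,0]
    - [0,0,0,0,0,0,0]

```text
clock: 21.7
ee_pos: [0.6505, 0.029, 0.0615]
eef_rot: [-0.0, 0.685, 0.729, -0.001]
ft_force: [-3.7, -2.3, -0.1]
finger_gap: 0.0247
finger_force: 30.2
```

Emit:
send_rows:
  commands:
    - [0,0,0,0.0025,0,0,0]
    - [0,0,0,0,0,0,0]
    - [0,0,0,0,0,0,0]

```text
clock: 22.08
ee_pos: [0.6501, 0.0288, 0.0594]
eef_rot: [-0.001, 0.685, 0.729, -0.001]
ft_force: [-6.0, -2.9, 3.1]
finger_gap: 0.0238
finger_force: 30.6
```

Emit:
send_rows:
  commands:
    - [0,-0.001,-0.002,0,0,0,0]
    - [0,0,0,0.0015,0,0,0]
    - [0,0,0,0,0,0,0]
    - [0,0,0,0,0,0,0]

```text
clock: 22.58
ee_pos: [0.6495, 0.0284, 0.0581]
eef_rot: [0.0, 0.685, 0.729, 0.0]
ft_force: [-3.2, -0.5, 4.7]
finger_gap: 0.024
finger_force: 30.7
```

Emit:
send_rows:
  commands:
    - [0,0,0,0.0015,0,0,0]
    - [0,0,0,0,0,0,0]
    - [0,0,0,0,0,0,0]

```text
clock: 22.95
ee_pos: [0.6494, 0.0284, 0.0574]
eef_rot: [-0.0, 0.685, 0.729, 0.0]
ft_force: [-4.7, -1.8, 10.6]
finger_gap: 0.0243
finger_force: 31.4
```

Emit:
send_rows:
  commands:
    - [0,-0.0005,-0.0012,0,0,0,0]
    - [0,0,0,0.001,0,0,0]
    - [0,0,0,0,0,0,0]
    - [0,0,0,0,0,0,0]

```text
clock: 23.45
ee_pos: [0.6494, 0.0283, 0.0572]
eef_rot: [0.001, 0.685, 0.729, 0.001]
ft_force: [-4.2, -0.1, 13.5]
finger_gap: 0.0241
finger_force: 31.7
```

Emit:
send_rows:
  commands:
    - [0,0,0,0.001,0,0,0]
    - [0,0,0,0,0,0,0]
    - [0,0,0,0,0,0,0]

```text
clock: 23.82
ee_pos: [0.6494, 0.0283, 0.057]
eef_rot: [0.0, 0.685, 0.729, 0.002]
ft_force: [-6.3, -0.7, 18.1]
finger_gap: 0.0237
finger_force: 32.3
```

B stops on the nose too, so it's tight and goes in the tray.

Emit:
send_rows:
  commands:
    - [0,0,0,-0.02,0,0,0]
    - [0,0,0,-0.03,0,0,0]
    - [0,0,-0.02,-0.02,0,0,0]
    - [0,0.02,-0.05,0,0,0,0]
    - [0,0.05,-0.05,0,0,0,0]

```text
clock: 24.45
ee_pos: [0.5298, 0.0837, 0.1251]
eef_rot: [0.001, 0.686, 0.727, 0.001]
ft_force: [0.4, 3.4, -0.7]
finger_gap: 0.0242
finger_force: 30.3
```

Emit:
send_rows:
  commands:
    - [0,0.05,-0.01,0,0,0,0]
    - [0,0.05,0,0,0,0,0]
    - [0,0.05,0,0,0,0,0]
    - [0,0.05,0,0,0,0,0]
    - [0,0.006,0,0.03,0,0,0]

```text
clock: 25.08
ee_pos: [0.5082, 0.2969, 0.0962]
eef_rot: [-0.0, 0.682, 0.731, 0.004]
ft_force: [0.6, -0.0, -1.6]
finger_gap: 0.0243
finger_force: 30.4
```

Emit:
send_rows:
  commands:
    - [0,0,0,0.03,0,0,0]
    - [0,0,0,0.015,0,0,0]
    - [0,0,0,0,0,0,0]
    - [0,0,0,0,0,0,0]

```text
clock: 25.58
ee_pos: [0.5083, 0.2899, 0.0504]
eef_rot: [0.0, 0.685, 0.729, 0.001]
ft_force: [1.2, 0.1, -0.6]
finger_gap: 0.0244
finger_force: 30.3
```

```bash
python3 -c "
from h import *
go(.502,.2945,.0135,3.6)"
```

```text
t 25.575 shift mm [ 4.9 -6.1 36.9] turn -0.1 f [ 1.2  0.1 -0.6] gap 0.0244
```

Emit:
send_rows:
  commands:
    - [0,0.005,-0.006,0.015,0,0,0]
    - [0,0,0,0.015,0,0,0]
    - [0,0,0,0.007,0,0,0]
    - [0,0,0,0,0,0,0]

```text
clock: 26.08
ee_pos: [0.501, 0.2942, 0.0119]
eef_rot: [-0.0, 0.685, 0.729, -0.0]
ft_force: [-0.2, 0.5, 0.8]
finger_gap: 0.0244
finger_force: 30.8
```

Emit:
send_rows:
  commands:
    - [0.5,0,0,0,0,0,0]
    - [0.5,0,0,0,0,0,0]
    - [0.5,0,0,0,0,0,0]
    - [0.5,0,0,-0.04,0,0,0]
    - [0.6,0,0,-0.05,0,0,0]

```text
clock: 26.7
ee_pos: [0.5003, 0.2938, 0.1023]
eef_rot: [-0.0, 0.685, 0.729, -0.001]
ft_force: [0.1, 1.6, 1.3]
finger_gap: 0.0513
finger_force: 0.0
```

Emit:
send_rows:
  commands:
    - [0.6,-0.05,-0.02,0,0,0,0]
    - [0.6,-0.05,-0.02,0,0,0,0]
    - [0.6,-0.05,-0.02,0,0,0,0]
    - [0.6,-0.05,0,0,0,0,0]
    - [0.6,-0.05,0,0,0,0,0]

```text
clock: 27.32
ee_pos: [0.4567, 0.0398, 0.1026]
eef_rot: [0.0, 0.685, 0.729, 0.001]
ft_force: [1.1, 0.4, 0.2]
finger_gap: 0.0512
finger_force: 0.0
```

Emit:
send_rows:
  commands:
    - [0.6,-0.05,0,0,0,0,0]
    - [0.6,-0.006,0,0.03,0,0,0]
    - [0.6,0,0,0.02,0,0,0]
    - [0.6,0,0,0,0,0,0]
    - [0.6,0,0,0,0,0,0]

```text
clock: 27.95
ee_pos: [0.4606, -0.0148, 0.0529]
eef_rot: [0.0, 0.685, 0.729, 0.0]
ft_force: [0.0, 0.2, 0.4]
finger_gap: 0.0514
finger_force: 0.0
```

```bash
python3 -c "
from h import *
go(.4602,-.0153,.0065,3.6);blobs()"
```

```text
t 27.95 shift mm [-0.5 -0.5 46.4] turn -0.0 f [0.  0.2 0.4] gap 0.0514
scene [(7.5, 111.5, 207), (265.5, 201.8, 135), (214.5, 206.5, 153), (412.3, 207.9, 175), (430.4, 208.5, 177), (348.6, 245.5, 172), (201.0, 251.9, 63), (435.8, 281.7, 28), (422.2, 286.9, 122), (38.9, 365.9, 41)]
top [(473.9, 40.6, 38), (42.6, 53.0, 41), (66.0, 52.5, 20), (76.9, 55.5, 33), (82.9, 59.5, 30), (36.2, 59.0, 67), (56.0, 64.0, 17), (456.3, 71.9, 56), (274.3, 84.3, 93), (463.8, 107.9, 56), (354.3, 189.5, 70), (210.7, 202.2, 81), (144.6, 217.5, 53), (144.0, 224.2, 227), (467.5, 233.0, 19), (114.5, 249.5, 217), (132.8, 247.8, 138), (347.1, 259.4, 101), (465.4, 261.9, 32), (159.3, 266.3, 23), (436.8, 265.4, 63), (163.8, 274.6, 18)]
```

Emit:
send_rows:
  commands:
    - [0.6,-0.0005,0,0.02,0,0,0]
    - [0.6,0,0,0.02,0,0,0]
    - [0.6,0,0,0.0065,0,0,0]
    - [0.6,0,0,0,0,0,0]
    - [0.6,0,0,0,0,0,0]

```text
clock: 28.68
ee_pos: [0.4608, -0.0153, 0.0065]
eef_rot: [0.0, 0.685, 0.729, 0.001]
ft_force: [0.4, -0.8, 0.2]
finger_gap: 0.0511
finger_force: 0.0
```

Emit:
send_rows:
  commands:
    - [0,0,0,0,0,0,0]
    - [0,0,0,0,0,0,0]
    - [0,0,0,0,0,0,0]
    - [0,0,0,0,0,0,0]
    - [0,0,0,0,0,0,0]

```text
clock: 29.3
ee_pos: [0.4606, -0.0152, 0.0064]
eef_rot: [0.0, 0.685, 0.729, 0.0]
ft_force: [-1.8, 0.6, 5.4]
finger_gap: 0.0251
finger_force: 29.1
```

Emit:
send_rows:
  commands:
    - [0,0,0,-0.04,0,0,0]
    - [0,0,0,-0.05,0,0,0]
    - [0,0.01,0.05,0,0,0,0]
    - [0,0.01,0.05,0,0,0,0]
    - [0,0.013,0.05,0,0,0,0]

```text
clock: 29.92
ee_pos: [0.6093, 0.0275, 0.0964]
eef_rot: [0.0, 0.685, 0.729, 0.0]
ft_force: [-0.6, -1.0, -0.0]
finger_gap: 0.0247
finger_force: 30.0
```

Emit:
send_rows:
  commands:
    - [0,0,0.04,0,0,0,0]
    - [0,0,0,0,0,0,0]
    - [0,0,0,0.02,0,0,0]
    - [0,0,0,0,0,0,0]
    - [0,0,0,0,0,0,0]

```text
clock: 30.55
ee_pos: [0.6469, 0.0293, 0.0755]
eef_rot: [-0.0, 0.685, 0.729, -0.0]
ft_force: [-0.2, -0.5, 0.0]
finger_gap: 0.0247
finger_force: 30.0
```

```bash
cat >> h.py <<'E'
def edge():
    """left edge column of held ferrule in the scene view, per row; pin axis there"""
    from workcell import env
    import cv2
    h=cv2.cvtColor(env.grab_frame("scene")["img"],cv2.COLOR_BGR2HSV)[:,:,0]
    for r in range(226,236,2): print(r,h[r,283:312].tolist())
E
python3 -c "
from h import *
go(.649,.0295,.062,3.6);edge()
import cv2
h=cv2.cvtColor(cv2.imread('b.png'),cv2.COLOR_BGR2HSV)[:,:,0]
print('B');[print(r,h[r,283:312].tolist()) for r in range(226,236,4)]"
```

```text
t 30.55 shift mm [ 0.   2.1 13.5] turn -0.1 f [-0.2 -0.5  0. ] gap 0.0247
226 [11, 11, 11, 11, 12, 14, 18, 19, 19, 16, 20, 45, 30, 0, 150, 30, 10, 30, 30, 45, 30, 20, 165, 50, 11, 10, 11, 11, 11]
228 [11, 11, 12, 11, 11, 16, 19, 20, 19, 19, 15, 30, 165, 120, 170, 60, 60, 40, 150, 30, 20, 165, 12, 173, 11, 11, 11, 11, 11]
230 [12, 11, 11, 11, 11, 14, 17, 18, 17, 18, 19, 20, 6, 165, 30, 0, 30, 0, 20, 18, 15, 11, 10, 10, 11, 11, 11, 12, 11]
232 [11, 12, 11, 12, 11, 14, 17, 18, 18, 20, 20, 15, 12, 30, 0, 0, 90, 150, 23, 17, 15, 12, 11, 11, 11, 12, 12, 11, 11]
234 [12, 11, 12, 12, 11, 14, 17, 18, 18, 20, 20, 21, 23, 0, 23, 20, 0, 30, 23, 19, 15, 12, 12, 12, 12, 12, 12, 12, 12]
B
226 [12, 11, 11, 11, 12, 10, 13, 17, 17, 17, 6, 60, 20, 110, 120, 100, 120, 70, 165, 170, 60, 160, 60, 150, 160, 170, 11, 11, 11]
230 [12, 12, 11, 11, 11, 12, 16, 18, 17, 17, 23, 0, 30, 130, 15, 15, 60, 15, 0, 50, 30, 23, 15, 9, 6, 10, 11, 11, 12]
234 [12, 11, 12, 12, 11, 12, 14, 16, 19, 20, 22, 23, 24, 173, 0, 0, 110, 40, 30, 20, 17, 13, 12, 12, 12, 12, 11, 11, 12]
```

Emit:
send_rows:
  commands:
    - [0,0,0.0013,0.01,0,0,0]
    - [0,0,0,0.005,0,0,0]
    - [0,0,0,0.002,0,0,0]
    - [0,0,0,0,0,0,0]
    - [0,0,0,0,0,0,0]

```text
clock: 31.22
ee_pos: [0.6493, 0.0295, 0.059]
eef_rot: [0.0, 0.685, 0.729, 0.0]
ft_force: [0.7, 0.4, -0.6]
finger_gap: 0.0248
finger_force: 30.0
```

Emit:
send_rows:
  commands:
    - [0,0,0,0.003,0,0,0]
    - [0,0,0,0,0,0,0]
    - [0,0,0,0,0,0,0]

```text
clock: 31.6
ee_pos: [0.6491, 0.0296, 0.0558]
eef_rot: [0.0, 0.685, 0.729, 0.0]
ft_force: [-0.4, 1.1, -0.4]
finger_gap: 0.0243
finger_force: 30.0
```

No contact yet, and it's already lower than where the tight ones stopped, so I'll continue down.

Emit:
send_rows:
  commands:
    - [0,0,0,0.003,0,0,0]
    - [0,0,0,0.002,0,0,0]
    - [0,0,0,0,0,0,0]

```text
clock: 31.98
ee_pos: [0.6489, 0.0296, 0.0505]
eef_rot: [-0.0, 0.685, 0.729, -0.0]
ft_force: [0.7, -0.7, 0.2]
finger_gap: 0.0249
finger_force: 30.0
```

Emit:
send_rows:
  commands:
    - [0,0,0,0.003,0,0,0]
    - [0,0,0,0.003,0,0,0]
    - [0,0,0,0,0,0,0]

```text
clock: 32.35
ee_pos: [0.6488, 0.0295, 0.0444]
eef_rot: [-0.0, 0.685, 0.729, -0.0]
ft_force: [-0.2, 0.4, -1.0]
finger_gap: 0.0249
finger_force: 30.0
```

Emit:
send_rows:
  commands:
    - [0,0,0,0.005,0,0,0]
    - [0,0,0,0.005,0,0,0]
    - [0,0,0,0.005,0,0,0]
    - [0,0,0,0.005,0,0,0]
    - [0,0,0,0,0,0,0]

```text
clock: 32.98
ee_pos: [0.6487, 0.0295, 0.0242]
eef_rot: [-0.0, 0.685, 0.729, -0.0]
ft_force: [-0.3, -0.5, -1.7]
finger_gap: 0.0249
finger_force: 30.0
```

Emit:
send_rows:
  commands:
    - [0,0,0,0.003,0,0,0]
    - [0,0,0,0.002,0,0,0]
    - [0,0,0,0,0,0,0]
    - [0,0,0,0,0,0,0]

```text
clock: 33.48
ee_pos: [0.6491, 0.0296, 0.0199]
eef_rot: [0.0, 0.685, 0.729, 0.0]
ft_force: [-0.6, 0.6, -0.4]
finger_gap: 0.0247
finger_force: 30.0
```

Emit:
send_rows:
  commands:
    - [0,0,0,0.001,0,0,0]
    - [0,0,0,0,0,0,0]
    - [0,0,0,0,0,0,0]

```text
clock: 33.85
ee_pos: [0.6491, 0.0296, 0.0188]
eef_rot: [0.0, 0.685, 0.729, 0.0]
ft_force: [0.5, -0.2, -1.3]
finger_gap: 0.0245
finger_force: 30.0
```

Emit:
send_rows:
  commands:
    - [0,0,0,0.0015,0,0,0]
    - [0,0,0,0,0,0,0]
    - [0,0,0,0,0,0,0]

```text
clock: 34.22
ee_pos: [0.6493, 0.0296, 0.0185]
eef_rot: [-0.0, 0.685, 0.729, 0.0]
ft_force: [-4.0, 0.6, 7.5]
finger_gap: 0.0249
finger_force: 30.7
```

Emit:
send_rows:
  commands:
    - [0,0,0,0.0015,0,0,0]
    - [0,0,0,0,0,0,0]
    - [0,0,0,0,0,0,0]

```text
clock: 34.6
ee_pos: [0.6493, 0.0296, 0.0184]
eef_rot: [-0.0, 0.685, 0.729, 0.001]
ft_force: [-7.1, 0.5, 17.1]
finger_gap: 0.0248
finger_force: 31.6
```

C rests on the base, so it fits and goes in the box.

Emit:
send_rows:
  commands:
    - [0,0,0,-0.01,0,0,0]
    - [0,0,0,-0.02,0,0,0]
    - [0,0,0,-0.02,0,0,0]
    - [0,0,0,-0.03,0,0,0]
    - [0,0,0,-0.02,0,0,0]

```text
clock: 35.22
ee_pos: [0.6499, 0.0295, 0.1183]
eef_rot: [0.001, 0.685, 0.729, 0.001]
ft_force: [0.1, 0.2, -1.8]
finger_gap: 0.0249
finger_force: 30.1
```

Emit:
send_rows:
  commands:
    - [0,-0.02,-0.04,-0.01,0,0,0]
    - [0,-0.05,-0.04,0,0,0,0]
    - [0,-0.05,-0.04,0,0,0,0]
    - [0,-0.05,-0.034,0,0,0,0]
    - [0,-0.05,0,0,0,0,0]

```text
clock: 35.85
ee_pos: [0.5084, -0.1984, 0.1266]
eef_rot: [-0.001, 0.685, 0.728, 0.0]
ft_force: [0.7, -0.1, -0.5]
finger_gap: 0.0245
finger_force: 30.1
```

Emit:
send_rows:
  commands:
    - [0,-0.05,0,0,0,0,0]
    - [0,-0.05,0,0,0,0,0]
    - [0,0,0,0,0,0,0]
    - [0,0,0,0,0,0,0]

```text
clock: 36.35
ee_pos: [0.517, -0.2963, 0.1259]
eef_rot: [-0.0, 0.685, 0.729, 0.0]
ft_force: [-0.2, 0.3, -0.8]
finger_gap: 0.0249
finger_force: 30.1
```

```bash
python3 -c "
from h import *
go(.513,-.302,.0135,3.6);blobs()"
```

```text
t 36.35 shift mm [ -5.6  -4.3 112.4] turn -0.0 f [-0.2  0.3 -0.8] gap 0.0249
scene [(7.2, 111.8, 205), (123.7, 171.6, 49), (214.5, 206.2, 147), (412.4, 207.9, 175), (430.4, 208.4, 185), (348.6, 245.4, 174), (201.1, 251.8, 65), (38.9, 365.9, 41)]
top [(46.9, 56.1, 61), (66.0, 52.5, 20), (82.9, 59.5, 30), (78.2, 58.0, 26), (36.0, 62.5, 25), (456.1, 71.8, 57), (274.6, 83.6, 86), (422.2, 150.6, 222), (430.7, 166.9, 78), (432.9, 176.1, 313), (458.3, 180.1, 101), (354.3, 189.5, 71), (211.4, 201.6, 99), (422.2, 222.4, 157), (113.5, 227.0, 46), (446.2, 236.5, 27), (454.4, 236.3, 110), (120.5, 235.3, 23), (346.8, 260.1, 130), (450.0, 264.5, 20), (120.4, 268.8, 116), (413.6, 269.9, 31), (422.0, 266.5, 17)]
```

Emit:
send_rows:
  commands:
    - [0,-0.0055,-0.0045,0.03,0,0,0]
    - [0,0,0,0.03,0,0,0]
    - [0,0,0,0.03,0,0,0]
    - [0,0,0,0.015,0,0,0]
    - [0,0,0,0.007,0,0,0]

```text
clock: 37.08
ee_pos: [0.5131, -0.3018, 0.0134]
eef_rot: [-0.0, 0.684, 0.729, 0.0]
ft_force: [0.1, 1.1, -1.7]
finger_gap: 0.0243
finger_force: 30.1
```

Emit:
send_rows:
  commands:
    - [0,0,0,0,0,0,0]
    - [0,0,0,0,0,0,0]
    - [0.5,0,0,0,0,0,0]
    - [0.5,0,0,0,0,0,0]
    - [0.5,0,0,0,0,0,0]

```text
clock: 37.7
ee_pos: [0.5131, -0.3027, 0.0141]
eef_rot: [0.0, 0.685, 0.729, 0.0]
ft_force: [0.3, 0.5, -0.0]
finger_gap: 0.0427
finger_force: 0.0
```

Emit:
send_rows:
  commands:
    - [0.5,0,0,-0.04,0,0,0]
    - [0.5,0,0,-0.05,0,0,0]
    - [0.6,0.05,-0.02,0,0,0,0]
    - [0.6,0.05,-0.02,0,0,0,0]
    - [0.6,0.05,0,0,0,0,0]

```text
clock: 38.33
ee_pos: [0.462, -0.1544, 0.104]
eef_rot: [-0.0, 0.685, 0.728, 0.0]
ft_force: [0.7, -0.1, 0.5]
finger_gap: 0.0512
finger_force: 0.0
```

Emit:
send_rows:
  commands:
    - [0.6,0.03,0,0,0,0,0]
    - [0.6,0,0,0.02,0,0,0]
    - [0.6,0,0,0.02,0,0,0]
    - [0.6,0,0,0,0,0,0]
    - [0.6,0,0,0,0,0,0]

```text
clock: 38.95
ee_pos: [0.4621, -0.1259, 0.0643]
eef_rot: [0.0, 0.685, 0.729, 0.0]
ft_force: [0.4, 0.2, 0.5]
finger_gap: 0.0514
finger_force: 0.0
```

```bash
python3 -c "
from h import *
go(.474,-.1247,.0065,3.6);blobs()"
```

```text
t 38.95 shift mm [ 0.5 11.9 57.8] turn -0.1 f [0.4 0.2 0.5] gap 0.0514
scene [(7.6, 111.4, 202), (214.5, 206.2, 148), (412.4, 207.9, 178), (430.4, 208.6, 181), (126.3, 218.2, 177), (348.5, 245.5, 175), (201.0, 251.8, 65), (422.6, 287.4, 113), (38.9, 365.8, 42)]
top [(43.4, 47.9, 25), (66.0, 52.5, 20), (82.9, 59.0, 31), (78.2, 58.0, 26), (36.0, 60.9, 43), (49.4, 62.6, 34), (456.2, 71.9, 56), (274.4, 84.1, 93), (464.0, 108.4, 40), (437.6, 166.6, 179), (354.3, 189.5, 72), (211.5, 201.6, 96), (151.3, 216.9, 32), (153.1, 223.2, 108), (467.5, 234.0, 19), (155.9, 233.1, 72), (437.3, 238.4, 154), (159.4, 245.2, 138), (113.6, 248.1, 172), (132.6, 247.8, 134), (342.6, 257.8, 33), (434.2, 256.7, 21), (463.0, 263.5, 20), (450.8, 264.9, 20), (110.2, 269.7, 18)]
```

Emit:
send_rows:
  commands:
    - [0.6,0.0005,0.012,0.01,0,0,0]
    - [0.6,0,0,0.02,0,0,0]
    - [0.6,0,0,0.02,0,0,0]
    - [0.6,0,0,0.008,0,0,0]
    - [0.6,0,0,0,0,0,0]

```text
clock: 39.67
ee_pos: [0.4738, -0.1244, 0.0053]
eef_rot: [-0.0, 0.685, 0.729, -0.0]
ft_force: [0.6, 0.0, 0.7]
finger_gap: 0.0512
finger_force: 0.0
```

Emit:
send_rows:
  commands:
    - [0.6,0,0,0,0,0,0]
    - [0,0,0,0,0,0,0]
    - [0,0,0,0,0,0,0]
    - [0,0,0,0,0,0,0]
    - [0,0,0,0,0,0,0]

```text
clock: 40.3
ee_pos: [0.4742, -0.1243, 0.0064]
eef_rot: [0.0, 0.685, 0.729, 0.0]
ft_force: [-1.8, 1.0, 4.8]
finger_gap: 0.0244
finger_force: 29.6
```

Emit:
send_rows:
  commands:
    - [0,0,0,0,0,0,0]
    - [0,0,0,-0.05,0,0,0]
    - [0,0,0,-0.05,0,0,0]
    - [0,0.05,0.03,0,0,0,0]
    - [0,0.05,0.03,0,0,0,0]

```text
clock: 40.92
ee_pos: [0.5285, -0.0197, 0.107]
eef_rot: [0.001, 0.685, 0.728, 0.001]
ft_force: [0.9, -0.9, -1.2]
finger_gap: 0.0241
finger_force: 30.1
```

Emit:
send_rows:
  commands:
    - [0,0.04,0.05,0,0,0,0]
    - [0,0,0.05,0,0,0,0]
    - [0,0,0.02,0,0,0,0]
    - [0,0,0,0.02,0,0,0]
    - [0,0,0,0,0,0,0]

```text
clock: 41.55
ee_pos: [0.6403, 0.0254, 0.0829]
eef_rot: [-0.002, 0.685, 0.729, -0.002]
ft_force: [0.2, 0.0, -0.9]
finger_gap: 0.0243
finger_force: 30.0
```

```bash
python3 -c "
from h import *
go(.6488,.0293,.0755,3.6);edge()"
```

```text
t 41.55 shift mm [3.3 8.8 7.4] turn -0.1 f [ 0.2  0.  -0.9] gap 0.0243
226 [12, 12, 13, 16, 17, 17, 20, 23, 22, 18, 30, 30, 0, 75, 165, 20, 18, 16, 12, 12, 11, 11, 11, 12, 11, 12, 11, 12, 11]
228 [12, 12, 13, 16, 17, 17, 18, 18, 20, 18, 30, 0, 0, 10, 30, 23, 20, 16, 12, 12, 12, 11, 12, 12, 11, 12, 12, 11, 11]
230 [11, 12, 14, 17, 16, 17, 20, 22, 25, 15, 30, 0, 23, 30, 60, 15, 19, 17, 13, 12, 11, 12, 11, 11, 11, 11, 11, 11, 11]
232 [11, 12, 14, 17, 17, 19, 20, 23, 21, 18, 0, 30, 30, 60, 15, 26, 16, 16, 12, 11, 11, 12, 11, 11, 11, 11, 12, 11, 12]
234 [11, 12, 13, 16, 16, 18, 19, 22, 22, 15, 0, 10, 20, 135, 30, 23, 17, 14, 12, 11, 12, 11, 12, 12, 12, 12, 12, 12, 12]
```

Emit:
send_rows:
  commands:
    - [0,0.0035,0.0085,0.0075,0,0,0]
    - [0,0,0,0,0,0,0]
    - [0,0,0,0,0,0,0]

```text
clock: 41.98
ee_pos: [0.6518, 0.0297, 0.0785]
eef_rot: [0.0, 0.685, 0.729, 0.0]
ft_force: [-0.2, -0.5, 0.1]
finger_gap: 0.0246
finger_force: 30.0
```

```bash
python3 -c "
from h import *
go(.6488,.0293,.0755,3.6);edge()"
```

```text
t 41.975 shift mm [-0.2 -3.   3. ] turn -0.0 f [-0.2 -0.5  0.1] gap 0.0246
226 [12, 11, 10, 11, 11, 15, 18, 19, 18, 17, 15, 60, 15, 15, 30, 90, 170, 15, 15, 105, 0, 15, 30, 15, 150, 14, 10, 11, 11]
228 [11, 11, 12, 12, 11, 16, 19, 20, 19, 18, 15, 0, 0, 54, 45, 90, 60, 45, 30, 30, 60, 50, 20, 60, 15, 9, 11, 11, 11]
230 [11, 11, 12, 12, 11, 14, 18, 18, 17, 18, 23, 10, 45, 30, 0, 150, 23, 30, 20, 18, 15, 12, 10, 10, 9, 11, 11, 11, 11]
232 [12, 11, 11, 11, 12, 14, 17, 18, 17, 20, 18, 18, 18, 30, 15, 0, 160, 20, 60, 20, 18, 14, 11, 12, 11, 11, 12, 11, 12]
234 [12, 11, 12, 11, 11, 14, 17, 17, 18, 17, 20, 19, 18, 165, 30, 0, 15, 150, 30, 23, 17, 13, 11, 12, 12, 11, 12, 12, 11]
```

Edge alignment now matches C's. I'll correct x by -3 mm and descend.

Emit:
send_rows:
  commands:
    - [0,0,-0.003,0.008,0,0,0]
    - [0,0,0,0.006,0,0,0]
    - [0,0,0,0.004,0,0,0]
    - [0,0,0,0,0,0,0]
    - [0,0,0,0,0,0,0]

```text
clock: 42.65
ee_pos: [0.6489, 0.0295, 0.0603]
eef_rot: [-0.0, 0.685, 0.729, 0.0]
ft_force: [0.3, -0.4, -0.5]
finger_gap: 0.024
finger_force: 30.1
```

Emit:
send_rows:
  commands:
    - [0,0,0,0.003,0,0,0]
    - [0,0,0,0,0,0,0]
    - [0,0,0,0,0,0,0]

```text
clock: 43.02
ee_pos: [0.6491, 0.03, 0.0577]
eef_rot: [0.0, 0.685, 0.729, 0.001]
ft_force: [0.1, 2.9, 3.5]
finger_gap: 0.0245
finger_force: 30.4
```

Emit:
send_rows:
  commands:
    - [0,0.0007,0,0.0015,0,0,0]
    - [0,0,0,0,0,0,0]
    - [0,0,0,0,0,0,0]

```text
clock: 43.4
ee_pos: [0.6492, 0.03, 0.0573]
eef_rot: [0.0, 0.685, 0.729, 0.001]
ft_force: [-2.3, 1.7, 10.9]
finger_gap: 0.0241
finger_force: 31.3
```

Emit:
send_rows:
  commands:
    - [0,0,0,0.0015,0,0,0]
    - [0,0,0,0,0,0,0]
    - [0,0,0,0,0,0,0]

```text
clock: 43.78
ee_pos: [0.6493, 0.03, 0.0569]
eef_rot: [-0.0, 0.685, 0.729, 0.001]
ft_force: [-5.4, 1.6, 18.5]
finger_gap: 0.0242
finger_force: 32.1
```

D stops on the nose, so it's tight and goes in the tray.

Emit:
send_rows:
  commands:
    - [0,0,0,-0.02,0,0,0]
    - [0,0,0,-0.03,0,0,0]
    - [0,0,-0.02,-0.02,0,0,0]
    - [0,0.02,-0.05,0,0,0,0]
    - [0,0.05,-0.05,0,0,0,0]

```text
clock: 44.4
ee_pos: [0.5297, 0.0849, 0.1249]
eef_rot: [0.001, 0.687, 0.727, -0.0]
ft_force: [1.1, 1.7, -0.4]
finger_gap: 0.0244
finger_force: 30.3
```

Emit:
send_rows:
  commands:
    - [0,0.05,-0.015,0,0,0,0]
    - [0,0.05,0,0,0,0,0]
    - [0,0.05,0,0,0,0,0]
    - [0,0.018,0,0,0,0,0]
    - [0,0,0,0.03,0,0,0]

```text
clock: 45.02
ee_pos: [0.5069, 0.256, 0.0958]
eef_rot: [0.001, 0.684, 0.73, 0.002]
ft_force: [-0.8, -1.1, -0.3]
finger_gap: 0.024
finger_force: 30.3
```

Emit:
send_rows:
  commands:
    - [0,0,0,0.03,0,0,0]
    - [0,0,0,0.01,0,0,0]
    - [0,0,0,0,0,0,0]
    - [0,0,0,0,0,0,0]

```text
clock: 45.52
ee_pos: [0.5063, 0.2538, 0.0554]
eef_rot: [0.0, 0.685, 0.729, 0.001]
ft_force: [1.0, 0.1, -0.3]
finger_gap: 0.0241
finger_force: 30.3
```

```bash
python3 -c "
from h import *
go(.500,.257,.0125,3.6);blobs()"
```

```text
t 45.525 shift mm [ 3.6 -6.2 42.9] turn -0.1 f [ 1.   0.1 -0.3] gap 0.0241
scene [(7.7, 111.5, 232), (392.7, 191.5, 53), (412.3, 207.8, 182), (430.4, 208.4, 181), (126.2, 218.9, 161), (348.5, 245.4, 175), (201.1, 251.8, 67), (414.7, 272.0, 59), (433.7, 278.6, 77), (420.7, 286.3, 144), (38.9, 365.8, 42)]
top [(458.7, 40.9, 116), (500.7, 38.8, 16), (42.5, 53.3, 37), (76.2, 59.4, 42), (36.2, 57.2, 82), (66.0, 54.0, 17), (83.0, 61.0, 25), (456.3, 71.9, 55), (274.7, 85.0, 97), (463.8, 107.8, 71), (354.3, 189.5, 67), (211.6, 201.8, 94), (154.5, 216.6, 29), (156.4, 223.2, 85), (159.0, 251.1, 288), (437.2, 238.4, 156), (150.8, 245.6, 52), (465.4, 261.9, 32), (443.8, 264.9, 45), (423.5, 266.4, 23), (158.7, 275.0, 34)]
```

Emit:
send_rows:
  commands:
    - [0,0.0035,-0.006,0.02,0,0,0]
    - [0,0,0,0.015,0,0,0]
    - [0,0,0,0.008,0,0,0]
    - [0,0,0,0,0,0,0]
    - [0,0,0,0,0,0,0]

```text
clock: 46.25
ee_pos: [0.4998, 0.2569, 0.0116]
eef_rot: [0.0, 0.685, 0.729, 0.0]
ft_force: [-0.3, 0.1, 1.0]
finger_gap: 0.0242
finger_force: 30.8
```

Emit:
send_rows:
  commands:
    - [0.5,0,0,0,0,0,0]
    - [0.5,0,0,0,0,0,0]
    - [0.5,0,0,0,0,0,0]
    - [0.5,0,0,-0.05,0,0,0]
    - [0.7,0,0,-0.05,0,0,0]

```text
clock: 46.88
ee_pos: [0.4988, 0.2566, 0.1119]
eef_rot: [0.0, 0.685, 0.729, -0.001]
ft_force: [0.0, 1.6, 0.7]
finger_gap: 0.0587
finger_force: 0.0
```

Emit:
send_rows:
  commands:
    - [0.7,-0.05,0,-0.03,0,0,0]
    - [0.7,-0.05,0,0,0,0,0]
    - [0.7,-0.05,0,0,0,0,0]
    - [0.7,-0.05,0,0,0,0,0]
    - [0.7,-0.05,0,0,0,0,0]

```text
clock: 47.5
ee_pos: [0.5147, 0.006, 0.1415]
eef_rot: [0.0, 0.685, 0.729, 0.0]
ft_force: [-0.4, 0.4, -0.4]
finger_gap: 0.0599
finger_force: 0.0
```

Emit:
send_rows:
  commands:
    - [0.7,-0.05,0.01,0,0,0,0]
    - [0.7,-0.05,0.01,0,0,0,0]
    - [0.7,-0.05,0.01,0,0,0,0]
    - [0.7,-0.05,0.02,0,0,0,0]
    - [0.7,-0.05,0.02,0,0,0,0]

```text
clock: 48.12
ee_pos: [0.6007, -0.239, 0.1413]
eef_rot: [-0.0, 0.685, 0.729, 0.0]
ft_force: [0.7, 1.0, 0.6]
finger_gap: 0.06
finger_force: 0.0
```

Emit:
send_rows:
  commands:
    - [0.7,-0.05,0.007,0,0,0,0]
    - [0.7,0,0,0,0,0,0]
    - [0.7,0,0,0,0,0,0]

```text
clock: 48.5
ee_pos: [0.6099, -0.2865, 0.1408]
eef_rot: [-0.001, 0.685, 0.729, 0.0]
ft_force: [0.2, 1.3, 0.4]
finger_gap: 0.0598
finger_force: 0.0
```

```bash
python3 -c "
from h import *
go(.611,-.2974,.058,3.6);blobs()
from workcell import env;import cv2
t=env.grab_frame('top')['img'];s=env.grab_frame('scene')['img']
o=np.zeros((600,800,3),np.uint8);o[:,:400]=cv2.resize(s[175:250,370:455],(400,600)) if 0 else 0
o[:300,:400]=cv2.resize(t[205:290,88:201],(400,300));o[300:,:400]=cv2.resize(s[175:250,370:470],(400,300));o[:,400:]=cv2.resize(s[170:305,65:155],(400,600));cv2.imwrite('pics/g7.png',o)"
```

```text
t 48.5 shift mm [-11.    0.5  82.8] turn -0.0 f [0.2 1.3 0.4] gap 0.0598
scene [(7.4, 111.9, 213), (394.1, 208.0, 173), (412.5, 207.7, 174), (430.4, 208.4, 184), (126.1, 218.9, 160), (348.5, 245.5, 175), (201.2, 251.8, 65), (410.7, 272.8, 20), (38.8, 365.8, 43)]
top [(46.7, 56.4, 61), (66.0, 52.5, 20), (82.9, 59.0, 31), (76.9, 61.6, 36), (36.0, 60.8, 42), (456.2, 71.9, 57), (275.5, 81.0, 83), (464.2, 109.2, 37), (419.6, 150.8, 219), (432.2, 166.9, 120), (452.0, 181.8, 48), (354.3, 189.4, 72), (211.5, 201.5, 96), (114.9, 226.8, 80), (121.6, 235.0, 46), (437.4, 238.4, 155), (152.4, 248.3, 129), (455.1, 249.7, 22), (422.0, 266.5, 20)]
```

View pics/g7.png

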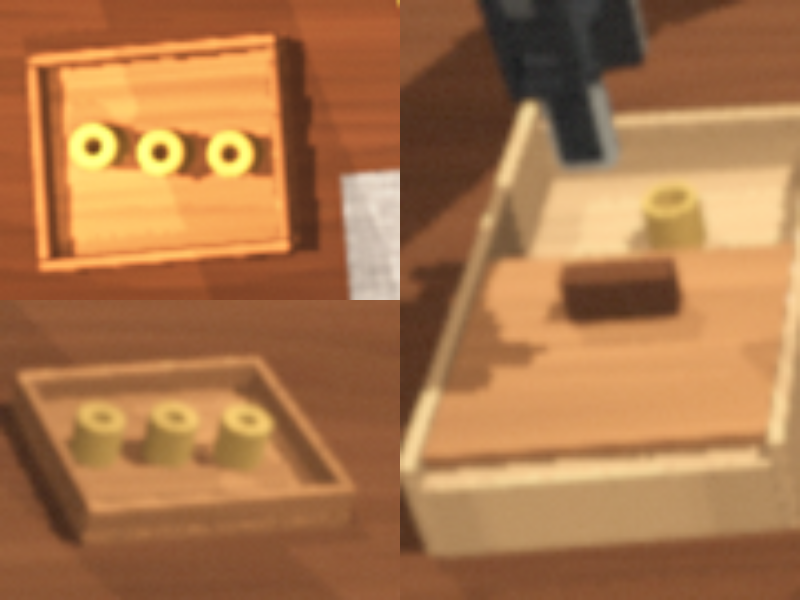

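Three ferrules stand in the tray and one in the box bay. Last job: shut the lid.

Emit:
send_rows:
  commands:
    - [0.7,-0.011,0.0005,0.03,0,0,0]
    - [0.7,0,0,0.03,0,0,0]
    - [0.7,0,0,0.022,0,0,0]
    - [0.7,0,0,0,0,0,0]
    - [0.7,0,0,0,0,0,0]

```text
clock: 49.32
ee_pos: [0.6122, -0.2982, 0.0603]
eef_rot: [0.001, 0.685, 0.729, 0.0]
ft_force: [1.1, -0.6, -0.0]
finger_gap: 0.0597
finger_force: 0.0
```

Emit:
send_rows:
  commands:
    - [0.05,0,0,0,0,0,0]
    - [0.05,0,0,0,0,0,0]
    - [0.05,0,0,0,0,0,0]
    - [0.05,0,0,0,0,0,0]
    - [0.05,0,0,0,0,0,0]
  grip_force: 40

```text
clock: 49.95
ee_pos: [0.6108, -0.2982, 0.0602]
eef_rot: [-0.001, 0.685, 0.729, -0.0]
ft_force: [-4.5, 1.2, 4.9]
finger_gap: 0.0128
finger_force: 40.2
```

Emit:
send_rows:
  commands:
    - [0.05,0,-0.015,0,0,0,0]
    - [0.05,0,-0.015,0,0,0,0]
    - [0.05,0,-0.015,0,0,0,0]
    - [0.05,0,-0.015,0,0,0,0]
    - [0.05,0,-0.015,0,0,0,0]

```text
clock: 50.58
ee_pos: [0.536, -0.3032, 0.0601]
eef_rot: [0.001, 0.685, 0.729, 0.0]
ft_force: [2.0, 0.1, 5.7]
finger_gap: 0.0126
finger_force: 40.4
```

Emit:
send_rows:
  commands:
    - [0.05,0,-0.015,0,0,0,0]
    - [0.05,0,-0.015,0,0,0,0]
    - [0.05,0,-0.008,0,0,0,0]
    - [0.05,0,0,0,0,0,0]
    - [0.05,0,0,0,0,0,0]

```text
clock: 51.2
ee_pos: [0.4972, -0.3057, 0.0601]
eef_rot: [-0.0, 0.685, 0.728, -0.0]
ft_force: [-1.5, 0.5, 8.4]
finger_gap: 0.0125
finger_force: 40.8
```

Emit:
send_rows:
  commands:
    - [0.05,0,-0.003,0,0,0,0]
    - [0.05,0,-0.003,0,0,0,0]
    - [0.05,0,-0.003,0,0,0,0]
    - [0.05,0,0,0,0,0,0]
    - [0.05,0,0,0,0,0,0]

```text
clock: 51.82
ee_pos: [0.4948, -0.3059, 0.0602]
eef_rot: [0.005, 0.684, 0.729, 0.002]
ft_force: [14.4, -2.4, -6.2]
finger_gap: 0.0129
finger_force: 39.6
```

Shut against its end stop. Now I'll relax, release, retreat and check.

Emit:
send_rows:
  commands:
    - [0.05,0,0.004,0,0,0,0]
    - [0.7,0,0,0,0,0,0]
    - [0.7,0,0,0,0,0,0]
    - [0.7,0,0,0,0,0,0]
    - [0.7,0,0,0,0,0,0]

```text
clock: 52.45
ee_pos: [0.4932, -0.3054, 0.0591]
eef_rot: [-0.0, 0.685, 0.729, -0.0]
ft_force: [0.2, 0.6, 0.4]
finger_gap: 0.0595
finger_force: 0.0
```

Emit:
send_rows:
  commands:
    - [0.7,0,0,-0.04,0,0,0]
    - [0.7,0,0,-0.05,0,0,0]
    - [0.7,0.05,0,-0.05,0,0,0]
    - [0.7,0.05,0,0,0,0,0]
    - [0.7,0.05,0,0,0,0,0]

```text
clock: 53.08
ee_pos: [0.4846, -0.1601, 0.1941]
eef_rot: [0.0, 0.685, 0.729, 0.001]
ft_force: [0.2, 1.1, 0.2]
finger_gap: 0.0595
finger_force: 0.0
```

Emit:
send_rows:
  commands:
    - [0.7,0.05,0,0,0,0,0]
    - [0.7,0,0,0,0,0,0]
    - [0.7,0,0,0,0,0,0]

```text
clock: 53.45
ee_pos: [0.4816, -0.1121, 0.1937]
eef_rot: [0.0, 0.685, 0.729, 0.0]
ft_force: [0.3, 0.0, -0.4]
finger_gap: 0.0597
finger_force: 0.0
```

```bash
python3 -c "
from h import *
blobs()
from workcell import env;import cv2
t=env.grab_frame('top')['img'];s=env.grab_frame('scene')['img']
o=np.zeros((580,800,3),np.uint8);o[:580,:400]=cv2.resize(t[135:280,390:490],None,fx=4,fy=4);o[:440,400:]=cv2.resize(s[185:295,70:170],None,fx=4,fy=4);cv2.imwrite('pics/g8.png',o)"
```

```text
scene [(7.8, 111.3, 209), (394.1, 207.7, 175), (412.3, 207.8, 178), (430.5, 208.5, 176), (348.5, 245.4, 171), (201.0, 251.8, 66), (38.9, 365.7, 44)]
top [(46.8, 56.1, 62), (66.0, 52.5, 20), (83.0, 58.0, 27), (78.2, 58.0, 26), (36.1, 63.3, 18), (456.1, 71.8, 59), (274.2, 84.3, 94), (467.0, 168.5, 30), (401.6, 170.0, 16), (354.3, 189.5, 71), (211.4, 201.5, 98), (430.3, 210.9, 315), (477.5, 216.0, 17), (154.1, 216.6, 22), (141.6, 224.3, 208), (436.6, 227.0, 96), (143.0, 233.7, 142), (445.4, 234.6, 222), (463.8, 240.4, 97), (113.6, 246.2, 132), (133.0, 247.6, 141), (152.6, 253.4, 287), (469.4, 248.0, 49), (481.2, 256.5, 23), (475.4, 256.5, 41), (161.4, 274.8, 19)]
```

View pics/g8.png

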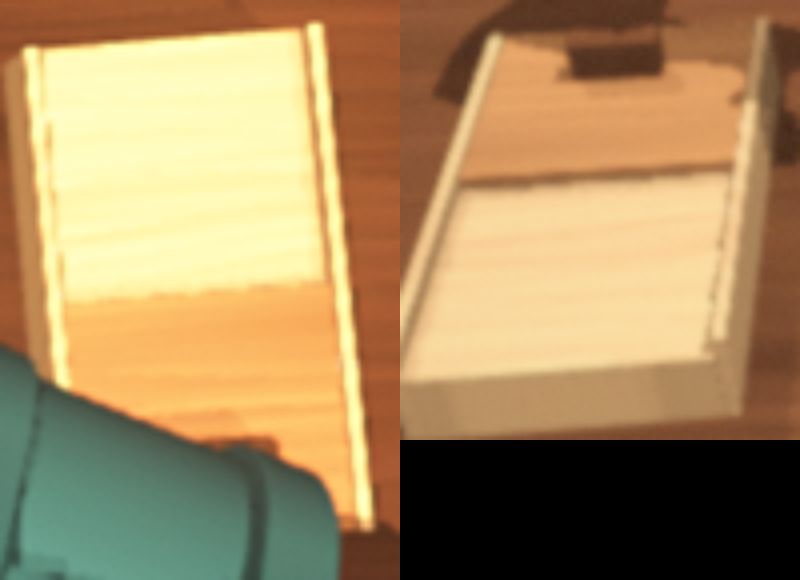

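The lid is fully shut: it travelled about 116 mm and covers the bay with no gap. Handing in.

```bash
python3 -c "
from workcell import env
print(env.close_job())"
```

```text
the job is handed in; nothing more can be done
None
```

The job is handed in, with no verdict returned: all four ferrules present were gauged left to right (the third fitted and is in the box, the other three were tight and stand in the tray), and the lid is fully shut.

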